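Gauge the plugs of the case feet and sort them

TASK

On the plug gauge, turn the selector knob to the two-dot mark, which raises the gauge pin, and press every case foot on the desk over the pin to check that its hidden plug slides: put the feet that go right down onto the gauge deck into the grey tray, and those that are stopped by the pin and stand proud of the deck into the cardboard carton, all standing upright on the floor of their box, not stacked. Leave the knob at two dots until all are sorted, then turn it back to the bar mark to lower the pin; leave the other things on the desk where they are.

Things in the scene. Friction and masses are not known exactly. Their poses are not given: they have to be found in the camera images.
- gauge: bench plug gauge fixed to the desk: a flat grey slab 150 (x) x 250 (y) x 20 mm, origin at the centre of its underside, z up; turned about the vertical from start to start. Its top (the deck) is 20 mm above the desk. The selector knob's axis stands at x 0, y -70 mm in its frame and the gauge pin at x 0, y +70 mm.
- pin_base (a point): point on the gauge pin's axis at the level of the deck (20 mm above the desk). Around the pin a flat dark and bright ring is printed (no height). At two dots a right foot lowered over the pin comes down flush on the deck; a wrong foot stops on the pin, 6 mm above the deck.
- pin (a joint): the steel gauge pin's height above the deck in m; 10 mm in diameter, chamfered top. It is geared to the selector: flush (0) at the bar mark, 0.005 at one dot, 0.010 at two dots, 0.015 at three dots. Pushing down hard on it (20 N or more) can force the selector back.
- selector (a joint): detented selector knob, rad, 0 at the bar mark, growing clockwise seen from above: 0.7 at one dot, 1.4 at two dots, 2.1 at three dots, stops just beyond 0 and 2.1. A sprung detent (roughly 0.2 N m to get over) pulls it into the nearest mark when let go. It stands at the bar or the one-dot mark at first.
- selector_grip (a point): on the knob's axis, where to put the TCP to grip it from above, 49 mm above the desk; its x axis points along the pointer, z up. The knob is black: a round skirt 48 mm in diameter, top 28.5 mm above the desk; on it an upright grip bar 46 mm long (along the pointer) and 13 mm wide, top 54 mm above the desk, a white pointer line at one end. Grip the bar across its 13 mm.
- mark_2 (a point): the two-dot mark (two white dots) printed on the deck 47 mm from the knob's axis; the pointer points at it when the selector reads 1.4. One dot lies 0.7 rad counter-clockwise of it, the bar mark (a short white bar) 1.4 rad counter-clockwise, three dots 0.7 rad clockwise, all 47 mm from the axis.
- foot_a: aluminium case foot: a cylinder 32 mm in diameter, 26 mm high, dark band 7 mm up, flat solid top, about 40 g. It stands with the mouth of its central bore (15 mm in diameter, 14 mm deep) underneath, unseen, closed by a captive plug. In a right foot the plug slides 11 mm, in a wrong one only 3 mm; nothing outside shows which. Origin: centre of the underside; z up its axis. May be absent (None).
- foot_b: another case foot, same outside as foot_a; right or wrong to be found on the pin; may be absent (None)
- foot_c: another case foot, same outside as foot_a; right or wrong to be found on the pin; may be absent (None)
- foot_d: another case foot, same outside as foot_a; right or wrong to be found on the pin; may be absent (None)
- foot_e: another case foot, same outside as foot_a; right or wrong to be found on the pin; may be absent (None)
- foot_f: another case foot, same outside as foot_a; right or wrong to be found on the pin; may be absent (None)
- plug_a (a joint): how far the captive nylon plug (14 mm disc, light friction, stays where it is pushed) has been pushed up into foot_a's bore, m: 0 at first, face 1 mm inside the mouth. The pin pushes it: in a right foot up to 0.009 when the foot is flush on the deck; in a wrong foot it jams at 0.003. None if the foot is absent.
- plug_b (a joint): the same for foot_b
- plug_c (a joint): the same for foot_c
- plug_d (a joint): the same for foot_d
- plug_e (a joint): the same for foot_e
- plug_f (a joint): the same for foot_f
- tray: long grey plastic tray for right feet, fixed, 220 (x) x 120 (y) x 26 mm outside, walls and floor 4 mm thick, open on top; origin at the centre of its underside, z up.
- carton: square cardboard carton for wrong feet, fixed, 150 x 150 x 30 mm outside, walls and floor 4 mm thick, open on top; origin at the centre of its underside, z up.
- screw_tub: bystander: small clear tub with a white cap, 30 mm in diameter, 36 mm high, standing among the feet; origin at the centre of its underside. Leave it.
- screwdriver: bystander: screwdriver, 170 mm long, 26 mm thick, lying beside the gauge; origin under its middle. Leave it.
- mug: bystander: white mug, 76 mm in diameter, 85 mm high; origin at the centre of its underside. Leave it.
- tape_roll: bystander: roll of tape lying flat, 70 mm in diameter, 24 mm high; origin at the centre of its underside. Leave it.
Things that resemble listed ones, but are neither listed nor needed, are in the scene too. What is shaped like the foot_d but blue or green is not meant.

How it is judged:
By the outcome, as a careful person would: the job done as asked, in the order asked, and still so for the second after the job is handed in, with the robot touching nothing.
Of foot_a, foot_b, foot_c, foot_d, foot_e, foot_f only 4 to 6 are there at a start; the rules pass over those that are not, and their reading is None.
At some moment in a run one of foot_a, foot_b, foot_c, foot_d, foot_e, foot_f may be knocked a few centimetres aside while the robot is not near it.
It also fails if it takes over 210 s, if anything falls off the work surface, if the arm or the gripper's body presses on something with over 40 N, if the wrist force passes 120 N, or if a joint passes its speed limit or range.

ROBOT

A 6-joint arm with a two-finger parallel gripper is mounted at the origin on the work surface. World frame = base frame: x ahead of the robot, y to its left, z up, the work surface at z = 0. Lengths are in mm, angles in rad, forces in N, time in s.
With the tool pointing down it reaches from about 375 to 925 mm from the base axis. Payload 5.7 kg.
Tool frame: the origin (TCP) lies between the finger pads, 19 mm behind the fingertips; this is the grasp point; z points along the fingers, y is the line along which they close (so a half turn about z gives the same grasp; the last joint's range is limited). The gripper opens to 85 mm and grips with 20 to 120 N. Pads are 22 mm wide; open, the fingers measure 114 mm over their backs; the gripper's body (76 mm by 85 mm) begins 54 mm behind the grasp point. The pads swing forward as they close: fully open they stand 13 mm farther back than shut.
Start: joints at [1.214, 0.359, 1.51, -0, 1.272, -0.115], TCP at [143.666, 582.517, 249.967] pointing down, gripper open.
Joint ranges: [-2.97, 2.97], [-1.01, 2.36], [0.21, 2.38], [-0.96, 4.11], [0.2, 2.71], [-2.98, 2.98]. Speed limits (rad/s): [2.39, 2.39, 3.14, 3.14, 3.14, 3.14].

INTERFACE

Orientations are given as a 3x3 rotation matrix whose columns are the frame's x, y, z axes.
In Python, from workcell import sensors, cams, job, search_frame, regions_of, pinpoint gives the robot as it stands.
- The arm moves only by the tool carry_out, never from a script. Its argument "motion" is a list of rows, each a list of 7 numbers: the shift along the tool's x, y, z in m, then the turn, a rotation vector about the tool's x, y, z in degrees, then the finger opening in m, from 0 to 0.0854. A call has exactly 10 rows; each row shifts and turns the commanded pose from where the row before left it, along the tool's axes as they then stand; what a row does not reach is not made up. A row lasts 1/12 s, in which the tool goes at most 41.7 mm and 7.16 degrees, less where a joint would pass 70% of its speed; a pose out of reach is approached as far as the arm can. A call with a gripper value outside its range is refused whole. The fingers move at their own pace and stop on an object; the grip force is fixed at half the most. Time passes only in rows, so rows that do not move let the fingers close, or fill a call up. It gives the time, the measured TCP pose, the force, the opening and the grip force at its end, in the units of the state.
- sensors.get_obs(): the state, without advancing time (a new reading comes with each control period).
- cams.snapshot(name): name is "scene" or "side" or "wrist"; returns (picture, depth): 420x560x3 uint8, red, green, blue; 420x560 float32, mm along the optical axis (not along the pixel's ray), 0 where there is no reading.
- cams.camera_params(name): a dict with "K" (3x3 intrinsics, pixels), "view" (4x4, takes a point from world to camera coordinates). Camera axes: x right, y up, looking along -z (the intrinsics and any distortion apply to the point x, -y, -z); pixel columns grow to the right and rows downward; lengths in mm; the calibration is good to about 2 mm. A picture is of the moment at which its call begins: read the wrist's pose just before it. camera_params takes no time and is no camera call; for the wrist camera it gives the pose at the moment of the call.
- job.finish_job(): hands the job in; it is judged then, once.
Trained networks look in the newest picture that a camera, given by its name, has taken for a name from the list of things; names that differ only in an ending like _2 or _b are one class to them, and where a whole thing is asked for, a point or a joint stands for the part that bears it (a point fixed in the world has none). Each returns a list of dicts, best first, with "conf" (0 to 1); they miss things now and then, are a little off and sometimes report something else, mostly with a low value. They report only what shows in the picture. A call takes as long as a camera call. They do not tell look-alikes from the thing itself.
- search_frame(camera, label): "extent" ([left, top, right, bottom] in pixels, round what is visible of it).
- regions_of(camera, label): "mask" (420x560 bool, what is visible of it) and "extent" ([left, top, right, bottom] in pixels, round what is visible of it).
- pinpoint(camera, label): "pixel" ([row, column] in pixels: a listed point, or the origin of a listed thing).
The state is a dict: "t": time; "q": joint angles; "dq": joint speeds; "joint_efforts": joint torques, N m; "position": TCP position; "orientation": TCP orientation; "force": force on the tool from outside, world axes, zero at the start; "torque": the same for the moment, N m; "width": finger opening in mm; "finger_force": force on a finger pad.
Only numpy, scipy, OpenCV 4.12 (cv2) and the standard library are available. Lean on these libraries where they do the work, as an engineer would, in place of code of your own. Each camera call takes 0.05 s, during which the arm holds its last target. There are 200 camera calls.

## Working session

There is one attempt and no reset: what is moved stays moved. The work goes in short steps, Python scripts to look and compute and a tool call to move; the robot and the scene stay as the last step left them, time stands still between calls to the robot, and variables do not carry over. Pictures are saved under pics/ and viewed, at most 14 in all, crops included, and the job is handed in when it is done.

Besides the shell and the picture viewer there is one more tool, called by a JSON object that holds its "fn" and its "kwargs", one argument or row to a line. carry_out: Moves the arm, as the interface text tells. Its arguments: {"type":"object","properties":{"motion":{"type":"array","items":{"type":"array","items":{"type":"number"}}}},"required":["motion"]}

```bash
ls; mkdir -p pics; cat > h.py <<'E'
import numpy as np, cv2
from workcell import sensors, cams, job, search_frame, regions_of, pinpoint
def snap(n,f=None):
    p,d=cams.snapshot(n)
    if f: cv2.imwrite('pics/'+f,p[:,:,::-1])
    return p,d,cams.camera_params(n)
def ray(c,px): # px=(row,col)
    K=c['K'];V=c['view']
    r=np.array([(px[1]-K[0,2])/K[0,0],-(px[0]-K[1,2])/K[1,1],-1.])
    R=V[:3,:3];o=-R.T@V[:3,3];return o,R.T@r
def atz(c,px,z):
    o,d=ray(c,px);return o+d*(z-o[2])/d[2]
def cloud(c,d):
    K=c['K'];V=c['view'];v,u=np.mgrid[:d.shape[0],:d.shape[1]]
    P=np.stack([(u-K[0,2])/K[0,0]*d,-(v-K[1,2])/K[1,1]*d,-d],-1)
    return (P-V[:3,3])@V[:3,:3]
def proj(c,P):
    q=c['view'][:3,:3]@np.array(P)+c['view'][:3,3];q=np.array([q[0],-q[1],-q[2]]);q=c['K']@q
    return q[1]/q[2],q[0]/q[2]
E
python3 - <<'E'
from h import *
np.set_printoptions(precision=1,suppress=True)
for n in ['scene','side','wrist']:
    p,d,c=snap(n,n+'0.png'); print(n,p.shape,{k:(v.tolist() if k!='view' else None) for k,v in c.items()}); P=cloud(c,d)
    print((-c['view'][:3,:3].T@c['view'][:3,3]))
    for l in ['foot_a','gauge','tray','carton','screw_tub','selector']:
        for r in regions_of(n,l)[:8]:
            m=r['mask']&(d>0); e=r['extent']
            if m.sum()<5: continue
            Q=P[m]; print(l,round(r['conf'],2),np.round(e),np.median(Q,0),'z95',np.percentile(Q[:,2],95), 'xy',Q[:,:2].min(0),Q[:,:2].max(0))
    for l in ['pin_base','selector_grip','mark_2']:
        for r in pinpoint(n,l)[:2]:
            print(l,round(r['conf'],2),np.round(r['pixel'],1),atz(c,r['pixel'],49 if 'grip' in l else 20))
print({k:v for k,v in sensors.get_obs().items()})
E
```

```text
pics
scene (420, 560, 3) {'K': [[426.65636637801947, 0.0, 279.66937235249804], [0.0, 426.65636637801947, 204.47273536482845], [0.0, 0.0, 1.0]], 'view': None}
[925.9 629.5 618.6]
foot_a 0.83 [353. 255. 371. 272.] [462.9 181.6  23.2] z95 26.725234300168182 xy [445.1 146.1] [473.7 194. ]
foot_a 0.78 [327. 273. 344. 295.] [548.8 199.6  22.8] z95 26.531369260027137 xy [516.1 158.5] [561.2 210.8]
foot_a 0.73 [392. 228. 406. 246.] [343.6 158.3  22. ] z95 26.322661852573027 xy [325.9 142. ] [352.7 169.5]
foot_a 0.68 [329. 220. 345. 240.] [446.6  69.9  21.9] z95 26.72488742467686 xy [428.5  49.3] [457.8  80. ]
foot_a 0.66 [300. 195. 314. 212.] [438.9 -51.7  18.4] z95 26.445726971725648 xy [398.3 -99.1] [450.9 -42.4]
foot_a 0.6 [395. 251. 409. 267.] [392.3 212.7  22.9] z95 26.511370464714588 xy [371.9 192.4] [402.6 223.2]
foot_a 0.57 [309. 206. 325. 223.] [453.5   5.8  23.2] z95 26.590430031801343 xy [433.9 -14.7] [464.2  16.5]
foot_a 0.53 [353. 232. 369. 252.] [429.4 129.7  22.1] z95 26.7346016680738 xy [410.7 109.3] [440.1 139.7]
gauge 0.97 [188. 208. 312. 303.] [649.2  35.5  19.7] z95 25.29
[... 2491 characters left out ...]
0, 3) {'K': [[366.08515979850745, 0.0, 281.41592214092344], [0.0, 366.08515979850745, 208.53984914092234], [0.0, 0.0, 1.0]], 'view': None}
[ 73.3 600.7 372.9]
tray 0.45 [ 73. 357. 169. 420.] [347.3 384.7   7.1] z95 24.511451146625486 xy [323.6 267.8] [381.1 387.4]
{'t': 1.5, 'q': array([ 1.2,  0.4,  1.5,  0. ,  1.3, -0.1]), 'dq': array([-0.,  0.,  0., -0., -0.,  0.]), 'joint_efforts': array([  0. , -52.8, -27.9,  -0. ,   0. ,  -0. ]), 'position': array([143.7, 582.5, 250. ]), 'orientation': array([[-1. ,  0.2, -0. ],
       [ 0.2,  1. , -0. ],
       [ 0. , -0. , -1. ]]), 'force': array([ 0.5, -1.1, -0.2]), 'torque': array([-0.1, -0. , -0. ]), 'finger_force': 0.0, 'width': 85.14804006910121}
```

```bash
cd pics; python3 -c "
import cv2,numpy as np
a=cv2.imread('scene0.png')[120:420,120:400];b=cv2.imread('side0.png')[110:410,110:430]
cv2.imwrite('s1.png',cv2.resize(a,None,fx=2,fy=2,interpolation=2));cv2.imwrite('s2.png',cv2.resize(b,None,fx=2,fy=2,interpolation=2))"
```

```text
(no output)
```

View pics/s1.png

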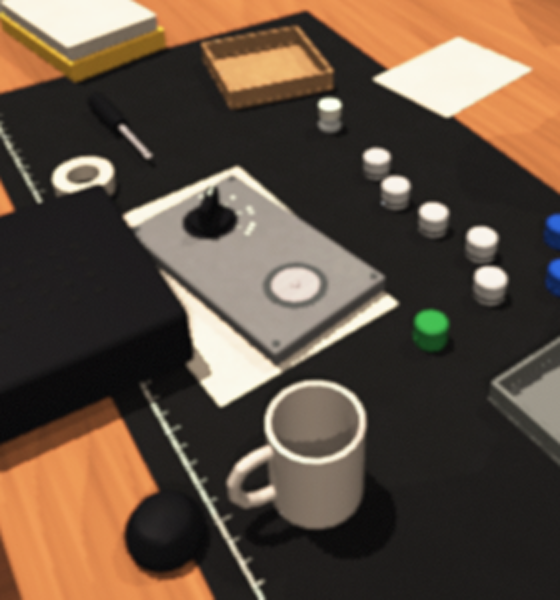

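View pics/s2.png

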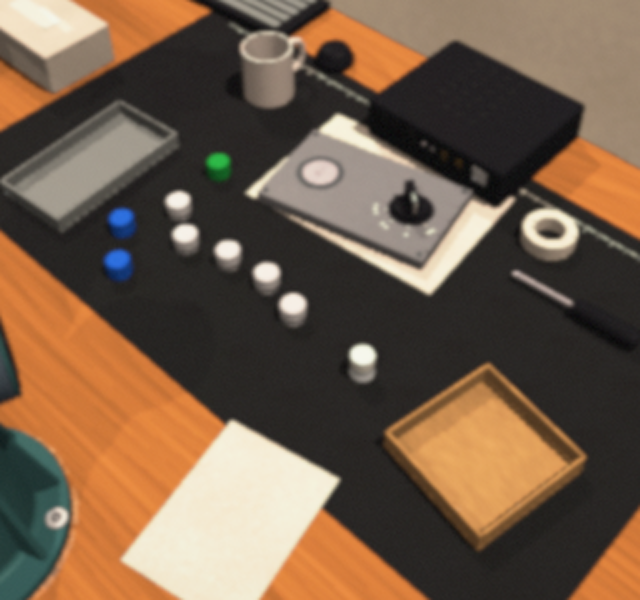

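The scene picture shows five aluminium feet in a row, crop pixels ~(377,160) to (490,285). The tub is at (330,113), with blue and green decoys beside the feet, the gauge knob at (208,215) and the pin ring at (295,285). A black box stands close behind the gauge. The side picture agrees. Next I'll bring the wrist camera over the feet and gauge.

{"fn": "carry_out", "kwargs": {
  "motion": [
    [0,0,0,0,0,7.1,0.085],
    [0,0,0,0,0,7.1,0.085],
    [0,0,0,0,0,7.1,0.085],
    [0,0,0,0,0,7.1,0.085],
    [0,0,0,0,0,7.1,0.085],
    [0,0,0,0,0,7.1,0.085],
    [0,0,0,0,0,7.1,0.085],
    [0,0,0,0,0,7.1,0.085],
    [0,0,0,0,0,7.1,0.085],
    [0,0,0,0,0,7.1,0.085]
  ]
}}

```text
t: 2.33
position: [143.7, 582.5, 250.0]
orientation: [[-0.084, 0.996, -0.0], [0.996, 0.084, -0.0], [-0.0, -0.0, -1.0]]
force: [-0.4, 0.2, -0.5]
width: 85.2
finger_force: 0.0
```

{"fn": "carry_out", "kwargs": {
  "motion": [
    [0,0,0,0,0,5.1,0.085],
    [-0.034,0.022,-0.004,0,0,0,0.085],
    [-0.034,0.022,-0.004,0,0,0,0.085],
    [-0.034,0.022,-0.004,0,0,0,0.085],
    [-0.034,0.022,-0.004,0,0,0,0.085],
    [-0.034,0.022,-0.004,0,0,0,0.085],
    [-0.034,0.022,-0.004,0,0,0,0.085],
    [-0.034,0.022,-0.004,0,0,0,0.085],
    [-0.034,0.022,-0.004,0,0,0,0.085],
    [-0.034,0.022,-0.004,0,0,0,0.085]
  ]
}}

```text
t: 3.17
position: [342.5, 275.0, 286.5]
orientation: [[-0.001, 1.0, 0.001], [1.0, 0.001, 0.0], [0.0, 0.001, -1.0]]
force: [0.6, 0.2, 0.1]
width: 84.9
finger_force: 0.0
```

{"fn": "carry_out", "kwargs": {
  "motion": [
    [-0.034,0.022,-0.004,0,0,0,0.085],
    [-0.034,0.022,-0.004,0,0,0,0.085],
    [-0.034,0.022,-0.004,0,0,0,0.085],
    [-0.034,0.022,-0.004,0,0,0,0.085],
    [-0.034,0.022,-0.004,0,0,0,0.085],
    [-0.034,0.022,-0.004,0,0,0,0.085],
    [-0.034,0.022,-0.004,0,0,0,0.085],
    [-0.034,0.022,-0.004,0,0,0,0.085],
    [0,0,0,0,0,0,0.085],
    [0,0,0,0,0,0,0.085]
  ]
}}

```text
t: 4.0
position: [519.3, 2.9, 318.1]
orientation: [[0.003, 1.0, 0.001], [1.0, -0.003, -0.0], [-0.0, 0.001, -1.0]]
force: [-0.4, 0.7, 0.5]
width: 85.0
finger_force: 0.0
```

```bash
cat > look.py <<'E'
from h import *
import sys
np.set_printoptions(precision=1,suppress=True)
p,d,c=snap('wrist',sys.argv[1]); P=cloud(c,d)
o=sensors.get_obs();print(o['t'],o['position'],o['orientation'].round(4).tolist());print('cam',-c['view'][:3,:3].T@c['view'][:3,3])
for l in sys.argv[2].split(','):
    for r in regions_of('wrist',l)[:9]:
        m=r['mask']&(d>0); e=r['extent']
        if m.sum()<5: continue
        Q=P[m]; zt=np.percentile(Q[:,2],90);T=Q[abs(Q[:,2]-zt)<3]
        print(l,round(r['conf'],2),np.round(e),'ztop',zt,'top c',(T.min(0)+T.max(0))[:2]/2,T.mean(0)[:2],'size',np.ptp(T,axis=0)[:2],'rgb',p[m].mean(0))
if len(sys.argv)>3:
  for l in sys.argv[3].split(','):
    for r in pinpoint('wrist',l)[:2]:
        print(l,round(r['conf'],2),np.round(r['pixel'],1),atz(c,r['pixel'],49 if 'grip' in l else 20))
E
python3 look.py w1.png foot_a,gauge,selector,tray,carton,screw_tub pin_base,selector_grip,mark_2
```

```text
4.05 [518.1   4.3 317.7] [[0.0012, 1.0, -0.0008], [1.0, -0.0012, 0.0004], [0.0004, -0.0008, -1.0]]
cam [518.4  77.7 440.7]
foot_a 0.93 [ 86.   6. 123.  43.] ztop 25.71189773887659 top c [332.4 153.6] [332.6 153.7] size [31.  30.2] rgb [ 29.3  88.9 162.3]
foot_a 0.84 [198. 200. 223. 226.] ztop 25.5339371878972 top c [430.9 -56.9] [431.  -56.5] size [30.4 30.6] rgb [184.  183.  170.9]
foot_a 0.77 [195.  97. 224. 126.] ztop 25.682003126389677 top c [437.4  64.6] [437.6  64.7] size [31.3 29.9] rgb [198.8 195.8 182.8]
foot_a 0.73 [172.  38. 207.  71.] ztop 25.782092703259565 top c [419.2 125.3] [419.4 125.2] size [30.9 30.5] rgb [180.6 175.5 163.3]
foot_a 0.66 [204. 153. 233. 182.] ztop 25.561163916095232 top c [444.3   2.2] [444.2   2.1] size [30.1 30.5] rgb [193.5 192.4 179.8]
foot_a 0.56 [203.   0. 233.  17.] ztop 25.666962230015024 top c [452.6 169. ] [453.3 169.9] size [29.6 12.2] rgb [112.9 107.4  98.4]
foot_a 0.36 [373. 196. 422. 243.] ztop 52.81972368534286 top c [652.9 -55.7] [652.5 -55.6] size [35.7 39.2] rgb [37.7 35.8 35.1]
foot_a 0.2 [167. 346. 282. 401.] ztop 27.183526179922
[... 248 characters left out ...]
 242.] ztop 52.86293785865433 top c [652.2 -55.7] [652.4 -55.6] size [34.3 39.2] rgb [37.4 35.6 35. ]
tray 0.49 [197.  98. 227. 126.] ztop 25.645828428152555 top c [437.4  64.6] [437.5  64.7] size [31.3 29.9] rgb [190.8 187.9 175.3]
carton 0.7 [169. 346. 283. 401.] ztop 27.39211779823075 top c [ 439.8 -277.6] [ 437.5 -271.8] size [153.1  44.4] rgb [144.1 108.8  61.5]
screw_tub 0.87 [196. 285. 223. 314.] ztop 35.2013007213702 top c [ 425.2 -172.8] [ 425.4 -172.5] size [26.8 25.6] rgb [165.6 165.  152.8]
pin_base 0.97 [ 96.  378.6] [625.2  81.6  20. ]
selector_grip 0.78 [225.4 401.6] [654.4 -58.7  49. ]
mark_2 0.66 [211.5 354.3] [606.  -51.1  20. ]
mark_2 0.51 [ 96.7 378.3] [624.9  80.8  20. ]
```

View pics/w1.png

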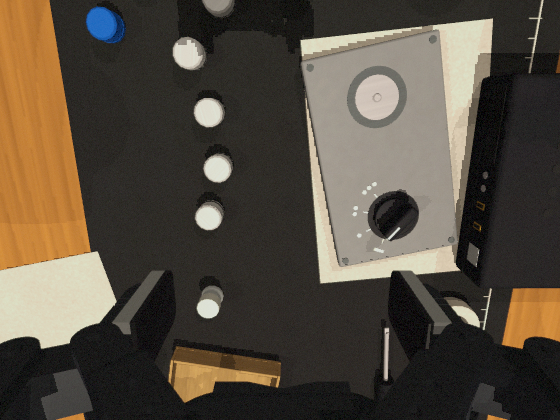

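The wrist view, with right = +x and up = +y, shows the five feet in a column at columns 189–220, the knob at (393,215) and the mark dots on its left. The pin disc is at (377,97) and the black box lies to the right. I'll take a closer view from above the knob for its angle.

{"fn": "carry_out", "kwargs": {
  "motion": [
    [-0.022,0.022,0.014,0,0,0,0.05],
    [-0.022,0.022,0.014,0,0,0,0.05],
    [-0.022,0.022,0.014,0,0,0,0.05],
    [-0.022,0.022,0.014,0,0,0,0.05],
    [-0.022,0.022,0.014,0,0,0,0.05],
    [-0.022,0.022,0.014,0,0,0,0.05],
    [0,0,0,0,0,0,0.05],
    [0,0,0,0,0,0,0.05],
    [0,0,0,0,0,0,0.05],
    [0,0,0,0,0,0,0.05]
  ]
}}

```text
t: 5.33
position: [649.7, -126.1, 234.8]
orientation: [[-0.002, 1.0, 0.0], [1.0, 0.002, 0.0], [0.0, 0.0, -1.0]]
force: [-0.5, -0.1, 0.2]
width: 49.8
finger_force: 0.0
```

```bash
python3 look.py w2.png selector pin_base,selector_grip,mark_2
python3 - <<'E'
from h import *
np.set_printoptions(precision=1,suppress=True)
p,d,c=snap('wrist'); P=cloud(c,d)
S=P[(P[:,:,2]>48)&(P[:,:,2]<58)&(abs(P[:,:,0]-652)<35)&(abs(P[:,:,1]+57)<35)]
v,w=np.linalg.eigh(np.cov(S[:,:2].T));print('bar',S.mean(0),np.degrees(np.arctan2(w[1,1],w[0,1])),len(S),(S.min(0)+S.max(0))/2)
pr=(S[:,:2]-S[:,:2].mean(0))@w;print('ext',np.ptp(pr,axis=0))
S=P[(P[:,:,2]>26)&(P[:,:,2]<31)&(abs(P[:,:,0]-652)<40)&(abs(P[:,:,1]+57)<40)];print('skirt',S.mean(0),S.min(0),S.max(0))
B=P[(P[:,:,0]>720)&(abs(P[:,:,1])<200)&(P[:,:,2]>15)];print('box',B.min(0),B.max(0) if len(B) else 0)
# white marks
m=(p.min(2)>185)&(abs(P[:,:,0]-652)<70)&(abs(P[:,:,1]+57)<70)&(P[:,:,2]>15)
n,lab,st,ce=cv2.connectedComponentsWithStats(m.astype(np.uint8))
for i in range(1,n):
    if 3<st[i,4]<400: q=np.median(P[lab==i],0);print(st[i,4],ce[i],q,np.degrees(np.arctan2(q[1]+57,q[0]-652)),np.hypot(q[1]+57,q[0]-652))
r,cc=map(int,proj(c,(640,-50,25)));print(r,cc)
cv2.imwrite('pics/w2c.png',cv2.resize(p[max(r-90,0):r+90,max(cc-110,0):cc+110,::-1],None,fx=3,fy=3))
E
```

```text
5.3833 [ 649.8 -126.   235. ] [[-0.0018, 1.0, 0.0007], [1.0, 0.0018, -0.0001], [-0.0001, 0.0007, -1.0]]
cam [649.7 -52.6 358. ]
selector 0.95 [257.  78. 315. 134.] ztop 53.67379356136707 top c [654.5 -58.3] [654.5 -58.2] size [35.4 39.7] rgb [47.2 45.2 44.5]
selector_grip 0.73 [111.6 286.4] [654.3 -62.   49. ]
mark_2 0.82 [100.8 232.8] [607.2 -53.8  20. ]
mark_2 0.61 [330.5 292.9] [ 663.1 -289.3   20. ]
bar [654.4 -58.3  52.5] 50.25564198078038 930 [654.5 -58.6  52.1]
ext [13.  46.8]
skirt [653.9 -58.   27.4] [631.1 -81.8  26. ] [678.2 -35.6  30.1]
box [ 720. -200.   15.] [882.2  26.4  68.4]
10 [250.   65.6] [623.4 -25.5  19.3] 132.24245236941292 42.53353134405418
32 [243.4  70.4] [617.4 -29.2  19.5] 141.21856496957966 44.429115200144565
15 [259.3  75.3] [631.1 -32.9  19.7] 130.85465779825535 31.904250328855575
33 [233.5  93.6] [608.4 -48.6  19.1] 169.10204889973826 44.36223340689162
12 [247.5 100.3] [620.6 -53.7  19.8] 173.95722377548083 31.593973272081943
32 [232.5 102.5] [607.2 -55.8  19.4] 178.49441385275887 44.84470526587912
66 [275.7 119.3] [646.2 -68.3  53.4] -117.21477816570375 12.680437527129465
16 [253.5 126.7] [625.4 -77.1  19.1] -142.94174369894853 33.3288039933386
29 [241.7 134.4] [614.8 -83.4  19.4] -144.66854199674577 45.641392772150986
10 [274.1 142.7] [643.9 -90.5  19.5] -103.57978063866805 34.45594985615782
61 [269.9 156.1] [ 640.1 -103.3   19.2] -104.37038191466898 47.78925845650038
95 269
```

View pics/w2c.png

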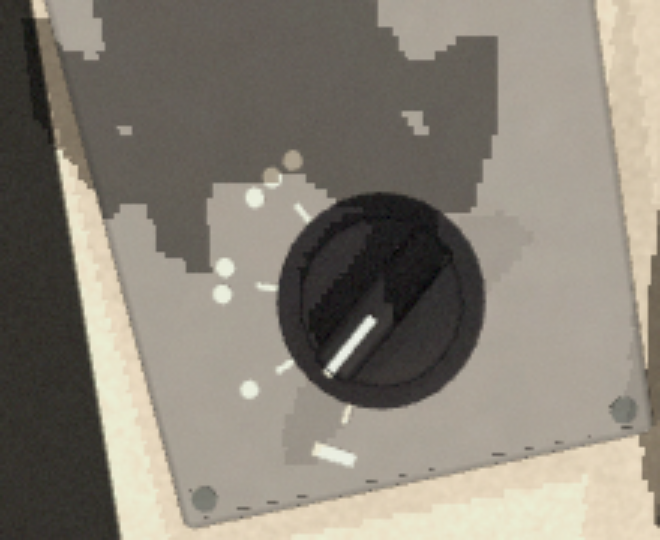

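The knob axis is at (654.2, −58.2) and the two-dot mark lies at 172.6° around it. The pointer is at about 230°, between the bar and one-dot marks. I'll grip along 50° and turn it clockwise by about 57.6°.

{"fn": "carry_out", "kwargs": {
  "motion": [
    [0.017,0.0011,0.025,0,0,0,0.045],
    [0.017,0.0011,0.025,0,0,0,0.045],
    [0.017,0.0011,0.025,0,0,0,0.045],
    [0.0168,0.0011,0.025,0,0,0,0.045],
    [0,0,0,0,0,6.6,0.045],
    [0,0,0,0,0,6.6,0.045],
    [0,0,0,0,0,6.6,0.045],
    [0,0,0,0,0,6.6,0.045],
    [0,0,0,0,0,6.6,0.045],
    [0,0,0,0,0,6.6,0.045]
  ]
}}

```text
t: 6.47
position: [654.6, -59.1, 134.3]
orientation: [[0.641, 0.768, 0.0], [0.768, -0.641, -0.0], [0.0, 0.0, -1.0]]
force: [0.9, -1.2, -0.2]
width: 45.1
finger_force: 0.0
```

{"fn": "carry_out", "kwargs": {
  "motion": [
    [0,0,0.017,0,0,0,0.045],
    [0,0,0.017,0,0,0,0.045],
    [0,0,0.017,0,0,0,0.045],
    [0,0,0.017,0,0,0,0.045],
    [0,0,0.009,0,0,0,0.045],
    [0,0,0.008,0,0,0,0.045],
    [0,0,0,0,0,0,0.045],
    [0,0,0,0,0,0,0.045],
    [0,0,0,0,0,0,0.045],
    [0,0,0,0,0,0,0.045]
  ]
}}

```text
t: 7.3
position: [655.4, -59.4, 50.1]
orientation: [[0.637, 0.771, 0.002], [0.771, -0.637, -0.0], [0.001, 0.002, -1.0]]
force: [0.7, 0.3, 0.6]
width: 44.9
finger_force: 0.0
```

{"fn": "carry_out", "kwargs": {
  "motion": [
    [0,-0.0015,0,0,0,0,0.03],
    [0,0,0,0,0,0,0.008],
    [0,0,0,0,0,0,0.008],
    [0,0,0,0,0,0,0.008],
    [0,0,0,0,0,0,0.008],
    [0,0,0,0,0,0,0.008],
    [0,0,0,0,0,0,0.008],
    [0,0,0,0,0,0,0.008],
    [0,0,0,0,0,0,0.008],
    [0,0,0,0,0,0,0.008]
  ]
}}

```text
t: 8.13
position: [654.2, -58.8, 49.8]
orientation: [[0.637, 0.771, 0.001], [0.771, -0.637, -0.001], [0.0, 0.002, -1.0]]
force: [-1.4, -1.0, 5.4]
width: 11.9
finger_force: 62.9
```

{"fn": "carry_out", "kwargs": {
  "motion": [
    [0,0,0,0,0,6.4,0.008],
    [0,0,0,0,0,6.4,0.008],
    [0,0,0,0,0,6.4,0.008],
    [0,0,0,0,0,6.4,0.008],
    [0,0,0,0,0,6.4,0.008],
    [0,0,0,0,0,6.4,0.008],
    [0,0,0,0,0,6.4,0.008],
    [0,0,0,0,0,6.4,0.008],
    [0,0,0,0,0,6.4,0.008],
    [0,0,0,0,0,0,0.008]
  ]
}}

```text
t: 8.97
position: [654.4, -59.2, 49.8]
orientation: [[0.992, -0.129, 0.002], [-0.129, -0.992, -0.001], [0.002, 0.001, -1.0]]
force: [-0.1, -2.9, 4.7]
width: 11.6
finger_force: 62.9
```

{"fn": "carry_out", "kwargs": {
  "motion": [
    [0,0,0,0,0,0,0.045],
    [0,0,0,0,0,0,0.045],
    [0,0,0,0,0,0,0.045],
    [0,0,-0.02,0,0,0,0.045],
    [0,0,-0.03,0,0,-7,0.05],
    [0,0,-0.03,0,0,-7,0.05],
    [0,0,-0.03,0,0,-7,0.05],
    [0,0,-0.03,0,0,-7,0.05],
    [0,0,-0.03,0,0,-7,0.05],
    [0,0,-0.03,0,0,-7,0.05]
  ]
}}

```text
t: 9.8
position: [652.7, -57.8, 250.0]
orientation: [[0.817, 0.577, -0.001], [0.577, -0.817, 0.001], [-0.001, -0.001, -1.0]]
force: [1.3, 0.1, -0.0]
width: 50.0
finger_force: 0.0
```

{"fn": "carry_out", "kwargs": {
  "motion": [
    [0,0,0,0,0,-7,0.05],
    [0,0,0,0,0,-7,0.05],
    [0,0,0,0,0,-7,0.05],
    [0,0,0,0,0,-7,0.05],
    [0,0,0,0,0,-7,0.05],
    [0,0,0,0,0,-7,0.05],
    [0,0,0,0,0,-7,0.05],
    [0,0,0,0,0,-6.4,0.05],
    [0,-0.03,0,0,0,0,0.05],
    [0,-0.03,0,0,0,0,0.05]
  ]
}}

```text
t: 10.63
position: [593.3, -58.2, 248.0]
orientation: [[-0.006, 1.0, -0.001], [1.0, 0.006, 0.0], [0.0, -0.001, -1.0]]
force: [-0.3, -0.0, 0.6]
width: 49.9
finger_force: 0.0
```

```bash
cat > knob.py <<'E'
from h import *
import sys
np.set_printoptions(precision=1,suppress=True)
p,d,c=snap('wrist',sys.argv[1]); P=cloud(c,d)
o=sensors.get_obs();print(o['t'],o['position'],o['orientation'].round(3).tolist())
S=P[(P[:,:,2]>48)&(P[:,:,2]<58)&(abs(P[:,:,0]-654)<35)&(abs(P[:,:,1]+58)<35)]
if len(S):
    v,w=np.linalg.eigh(np.cov(S[:,:2].T));print('bar',S.mean(0),np.degrees(np.arctan2(w[1,1],w[0,1])),len(S))
for l in ['pin_base']:
    for r in pinpoint('wrist',l)[:2]: print(l,round(r['conf'],2),np.round(r['pixel'],1),atz(c,r['pixel'],20),atz(c,r['pixel'],30))
S=P[(np.hypot(P[:,:,0]-625,P[:,:,1]-80)<15)&(P[:,:,2]>25)];print('pin pts',len(S),S.mean(0) if len(S) else 0,S[:,2].max() if len(S) else 0)
# ring
g=cv2.cvtColor(p,cv2.COLOR_RGB2GRAY)
r,cc=map(int,proj(c,(625,80,20)));print(r,cc)
cv2.imwrite('pics/c_'+sys.argv[1],cv2.resize(p[max(r-80,0):r+80,max(cc-100,0):cc+100,::-1],None,fx=3,fy=3))
E
python3 knob.py w3.png
```

```text
10.6833 [585.1 -57.3 247.2] [[-0.006, 1.0, -0.01], [1.0, 0.006, 0.001], [0.002, -0.01, -1.0]]
bar [643.5 -56.5  51.3] 172.35077166879597 717
pin_base 0.88 [ 23.9 319.5] [615.4  79.6  20. ] [614.6  77.7  30. ]
pin pts 114 [614.5  79.3  27.5] 29.334918068924214
23 330
```

View pics/w3.png

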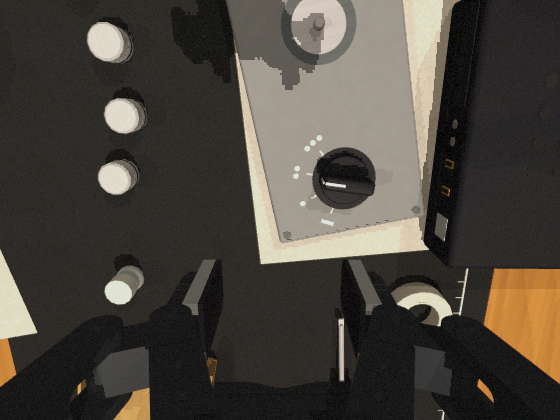

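Selector confirmed at two dots: the bar reads 172.4° and the pin stands up at about (320,24). The arm was still moving in that picture, so I'll take a settled survey for the pin and the feet.

{"fn": "carry_out", "kwargs": {
  "motion": [
    [0.029,-0.025,-0.025,0,0,0,0.05],
    [0.029,-0.025,-0.025,0,0,0,0.05],
    [0,0,0,0,0,0,0.05],
    [0,0,0,0,0,0,0.05],
    [0,0,0,0,0,0,0.05],
    [0,0,0,0,0,0,0.05],
    [0,0,0,0,0,0,0.05],
    [0,0,0,0,0,0,0.05],
    [0,0,0,0,0,0,0.05],
    [0,0,0,0,0,0,0.05]
  ]
}}

```text
t: 11.57
position: [547.7, -6.2, 294.1]
orientation: [[-0.004, 1.0, -0.001], [1.0, 0.004, 0.0], [0.0, -0.001, -1.0]]
force: [-0.3, 0.1, 0.5]
width: 49.9
finger_force: 0.0
```

```bash
cat > survey.py <<'E'
from h import *
import sys
np.set_printoptions(precision=1,suppress=True)
p,d,c=snap('wrist',sys.argv[1]); P=cloud(c,d)
o=sensors.get_obs();print(o['t'],o['position'],o['orientation'].round(3).tolist())
# feet-like blobs: top height 23..29 in the depth cloud
m=((P[:,:,2]>22.5)&(P[:,:,2]<30)&(d>0)).astype(np.uint8)
n,lab,st,ce=cv2.connectedComponentsWithStats(m)
for i in range(1,n):
    if st[i,4]<150: continue
    Q=P[lab==i]; s=np.ptp(Q,axis=0)
    if s[0]<40 and s[1]<40: print('blob c',(Q.max(0)+Q.min(0))[:2]/2,Q.mean(0),'size',s[:2],'rgb',p[lab==i].mean(0))
for r in regions_of('wrist','foot_a')[:9]:print('foot',round(r['conf'],2),np.round(r['extent']))
for r in pinpoint('wrist','pin_base')[:1]: print('pinbase',round(r['conf'],2),np.round(r['pixel'],1),atz(c,r['pixel'],20))
S=P[(np.hypot(P[:,:,0]-625,P[:,:,1]-80)<20)&(P[:,:,2]>26)];
if len(S): print('pin pts',len(S),S.mean(0),(S.max(0)+S.min(0))/2,np.percentile(S[:,2],90))
g=((P[:,:,2]>16)&(P[:,:,2]<24)&(np.hypot(P[:,:,0]-640,P[:,:,1]-10)<200))
# ring: dark annulus
h=cv2.cvtColor(p,cv2.COLOR_RGB2GRAY);r,cc=map(int,proj(c,(625,80,20)))
r0,c0=max(r-60,0),max(cc-60,0)
C=cv2.HoughCircles(cv2.medianBlur(h[r0:r+60,c0:cc+60],3),cv2.HOUGH_GRADIENT,1,20,param1=80,param2=15,minRadius=12,maxRadius=35)
if C is not None:
    for x,y,R in C[0][:3]: print('ring',atz(c,(y+r0,x+c0),20),R)
E
python3 survey.py w4.png
```

```text
11.6167 [547.7  -6.2 294.2] [[-0.004, 1.0, -0.001], [1.0, 0.004, -0.0], [-0.0, -0.001, -1.0]]
blob c [334.4 147.3] [334.8 148.5  24.8] size [31.3 21.3] rgb [ 32.1 102.3 184.5]
blob c [421.3 123.7] [421.5 123.9  24.8] size [31.2 31. ] rgb [212.4 206.3 192.5]
blob c [438.8  63.2] [439.4  63.2  24.9] size [31.5 29.9] rgb [212.9 208.3 194.5]
blob c [445.7   0.2] [446.    0.5  24.9] size [30.8 31.8] rgb [212.4 209.8 195.9]
blob c [432.2 -58.4] [432.3 -58.2  24.8] size [30.9 30.7] rgb [212.1 209.7 195.7]
foot 0.96 [42.  1. 90. 29.]
foot 0.78 [139.  20. 176.  59.]
foot 0.76 [170. 148. 204. 178.]
foot 0.71 [165. 199. 196. 227.]
foot 0.62 [161.  89. 197. 118.]
pin pts 79 [624.6  78.4  28.7] [624.6  78.3  28.8] 29.809067234928495
ring [625.   79.5  20. ] 23.2
```

View pics/w4.png

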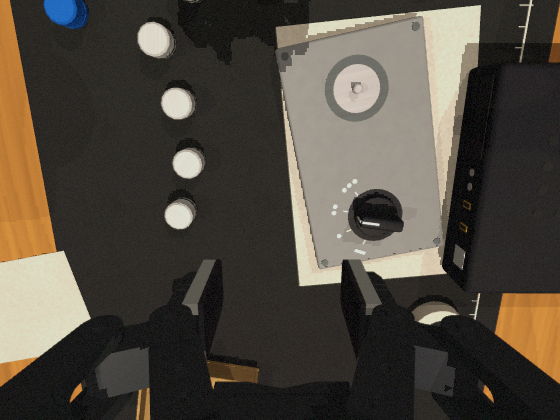

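Settled: pin at (624.7, 78.9), which is 140 mm from the knob axis as it must be. The four feet seen are at columns 156–189, their tops at about 25–26 mm. Next I'll measure the tray and the carton.

```bash
python3 - <<'E'
from h import *
np.set_printoptions(precision=1,suppress=True)
for n in ['scene','side']:
    p,d,c=snap(n); P=cloud(c,d)
    for l,ctr,rad,(a,b) in [('tray',(425,333),150,(18,29)),('carton',(430,-350),130,(22,33))]:
        for r in regions_of(n,l)[:2]:
            m=r['mask'].astype(np.uint8); m=cv2.dilate(m,np.ones((5,5),np.uint8))>0
            k=m&(P[:,:,2]>a)&(P[:,:,2]<b)&(np.hypot(P[:,:,0]-ctr[0],P[:,:,1]-ctr[1])<rad)
            if k.sum()<30: continue
            print(n,l,round(r['conf'],2),k.sum(),cv2.minAreaRect(P[k][:,:2].astype(np.float32)))
            fl=m&(P[:,:,2]>1)&(P[:,:,2]<8)&(d>0);
            cs=[atz(c,q[::-1],28) for q in cv2.boxPoints(cv2.minAreaRect(np.argwhere(r['mask'])[:,::-1].astype(np.float32)))]
E
```

```text
scene tray 0.78 1246 ((430.7889404296875, 331.00177001953125), (222.4701690673828, 121.5982437133789), 4.698269844055176)
scene carton 0.73 389 ((433.1763610839844, -344.0635681152344), (156.73361206054688, 150.96298217773438), 79.84388732910156)
side tray 0.75 549 ((426.916015625, 329.148681640625), (223.54164123535156, 127.78610229492188), 3.760653018951416)
side carton 0.56 792 ((429.65960693359375, -346.4522705078125), (152.2522735595703, 153.3816680908203), 79.25074768066406)
```

{"fn": "carry_out", "kwargs": {
  "motion": [
    [-0.0094,-0.0193,0.033,0,0,0,0.05],
    [-0.0094,-0.0193,0.033,0,0,0,0.05],
    [-0.0094,-0.0193,0.033,0,0,0,0.05],
    [-0.0094,-0.0193,0.033,0,0,0,0.05],
    [-0.0094,-0.0193,0.033,0,0,0,0.05],
    [-0.0094,-0.0193,0.033,0,0,0,0.05],
    [0,0,0,0,0,0,0.05],
    [0,0,0,0,0,0,0.05],
    [0,0,0,0,0,0,0.05],
    [0,0,0,0,0,0,0.05]
  ]
}}

```text
t: 12.85
position: [434.6, -63.3, 97.9]
orientation: [[-0.005, 1.0, 0.004], [1.0, 0.005, -0.001], [-0.001, 0.004, -1.0]]
force: [0.1, -0.3, 0.5]
width: 50.1
finger_force: 0.0
```

{"fn": "carry_out", "kwargs": {
  "motion": [
    [0.0025,-0.0012,0.0,0,0,0,0.05],
    [0.0025,-0.0012,0.01,0,0,0,0.05],
    [0,0,0.02,0,0,0,0.05],
    [0,0,0.02,0,0,0,0.05],
    [0,0,0,0,0,0,0.05],
    [0,0,0,0,0,0,0.05],
    [0,0,0,0,0,0,0.05],
    [0,0,0,0,0,0,0.05],
    [0,0,0,0,0,0,0.05],
    [0,0,0,0,0,0,0.05]
  ]
}}

```text
t: 13.68
position: [430.3, -58.0, 47.4]
orientation: [[-0.004, 1.0, 0.002], [1.0, 0.004, -0.001], [-0.001, 0.002, -1.0]]
force: [-0.2, 0.8, 0.3]
width: 49.9
finger_force: 0.0
```

{"fn": "carry_out", "kwargs": {
  "motion": [
    [0,0.001,0.013,0,0,0,0.05],
    [0,0,0.0124,0,0,0,0.05],
    [0,0,0,0,0,0,0.05],
    [0,0,0,0,0,0,0.025],
    [0,0,0,0,0,0,0.025],
    [0,0,0,0,0,0,0.025],
    [0,0,0,0,0,0,0.025],
    [0,0,0,0,0,0,0.025],
    [0,0,0,0,0,0,0.025],
    [0,0,0,0,0,0,0.025]
  ]
}}

```text
t: 14.52
position: [431.0, -58.0, 21.8]
orientation: [[-0.004, 1.0, 0.001], [1.0, 0.004, -0.0], [-0.0, 0.001, -1.0]]
force: [-0.7, 0.2, 7.3]
width: 29.8
finger_force: 59.9
```

{"fn": "carry_out", "kwargs": {
  "motion": [
    [0,0,-0.02,0,0,0,0.025],
    [0,0,-0.035,0,0,0,0.025],
    [0.0228,0.0323,0,0,0,0,0.025],
    [0.0228,0.0323,0,0,0,0,0.025],
    [0.0228,0.0323,0,0,0,0,0.025],
    [0.0228,0.0323,0,0,0,0,0.025],
    [0.0228,0.0323,0,0,0,0,0.025],
    [0.0228,0.0323,0,0,0,0,0.025],
    [0,0,0,0,0,0,0.025],
    [0,0,0,0,0,0,0.025]
  ]
}}

```text
t: 15.35
position: [625.7, 81.2, 76.1]
orientation: [[-0.007, 1.0, 0.002], [1.0, 0.007, -0.0], [-0.0, 0.002, -1.0]]
force: [-1.0, -0.3, -0.8]
width: 29.9
finger_force: 59.6
```

{"fn": "carry_out", "kwargs": {
  "motion": [
    [0,0,0.01,0,0,0,0.025],
    [0,0,0,0,0,0,0.025],
    [0,0,0,0,0,0,0.025],
    [0,0,0,0,0,0,0.025],
    [0,0,0,0,0,0,0.025],
    [0,0,0,0,0,0,0.025],
    [0,0,0,0,0,0,0.025],
    [0,0,0,0,0,0,0.025],
    [0,0,0,0,0,0,0.025],
    [0,0,0,0,0,0,0.025]
  ]
}}

```text
t: 16.18
position: [624.0, 79.8, 66.3]
orientation: [[-0.004, 1.0, 0.0], [1.0, 0.004, -0.0], [-0.0, 0.0, -1.0]]
force: [-0.2, -0.2, -1.6]
width: 29.8
finger_force: 59.7
```

{"fn": "carry_out", "kwargs": {
  "motion": [
    [-0.0006,0.0007,0.004,0,0,0,0.025],
    [0,0,0.004,0,0,0,0.025],
    [0,0,0.003,0,0,0,0.025],
    [0,0,0.003,0,0,0,0.025],
    [0,0,0.002,0,0,0,0.025],
    [0,0,0.002,0,0,0,0.025],
    [0,0,0.0015,0,0,0,0.025],
    [0,0,0,0,0,0,0.025],
    [0,0,0,0,0,0,0.025],
    [0,0,0,0,0,0,0.025]
  ]
}}

```text
t: 17.02
position: [624.4, 79.2, 47.4]
orientation: [[-0.004, 1.0, -0.0], [1.0, 0.004, -0.0], [-0.0, -0.0, -1.0]]
force: [-2.4, 0.4, 6.2]
width: 29.5
finger_force: 60.5
```

{"fn": "carry_out", "kwargs": {
  "motion": [
    [0,0,0.0007,0,0,0,0.025],
    [0,0,0,0,0,0,0.025],
    [0,0,0,0,0,0,0.025],
    [0,0,0,0,0,0,0.025],
    [0,0,0,0,0,0,0.025],
    [0,0,0,0,0,0,0.025],
    [0,0,0,0,0,0,0.025],
    [0,0,0,0,0,0,0.025],
    [0,0,0,0,0,0,0.025],
    [0,0,0,0,0,0,0.025]
  ]
}}

```text
t: 17.85
position: [624.5, 79.2, 47.3]
orientation: [[-0.004, 1.0, 0.0], [1.0, 0.004, -0.0], [-0.0, 0.0, -1.0]]
force: [-4.3, 0.3, 11.6]
width: 29.6
finger_force: 61.0
```

Wrong foot: it is stiff at about 6 mm proud. Into the carton.

{"fn": "carry_out", "kwargs": {
  "motion": [
    [0,0,-0.02,0,0,0,0.025],
    [0,0,-0.03,0,0,0,0.025],
    [-0.0353,-0.0175,0,0,0,0,0.025],
    [-0.0353,-0.0175,0,0,0,0,0.025],
    [-0.0353,-0.0175,0,0,0,0,0.025],
    [-0.0353,-0.0175,0,0,0,0,0.025],
    [-0.0353,-0.0175,0,0,0,0,0.025],
    [-0.0353,-0.0175,0,0,0,0,0.025],
    [-0.0353,-0.0175,0,0,0,0,0.025],
    [-0.0353,-0.0175,0,0,0,0,0.025]
  ]
}}

```text
t: 18.68
position: [484.9, -205.3, 96.2]
orientation: [[-0.005, 1.0, 0.001], [1.0, 0.005, -0.0], [-0.0, 0.001, -1.0]]
force: [0.1, 0.0, -0.5]
width: 29.6
finger_force: 59.7
```

{"fn": "carry_out", "kwargs": {
  "motion": [
    [-0.0353,-0.0175,0,0,0,0,0.025],
    [-0.0353,-0.0175,0,0,0,0,0.025],
    [-0.0353,-0.0175,0,0,0,0,0.025],
    [-0.0353,-0.0175,0,0,0,0,0.025],
    [-0.0353,-0.0175,0,0,0,0,0.025],
    [0,0,0,0,0,0,0.025],
    [0,0,0,0,0,0,0.025],
    [0,0,0,0,0,0,0.025],
    [0,0,0,0,0,0,0.025],
    [0,0,0,0,0,0,0.025]
  ]
}}

```text
t: 19.52
position: [399.5, -379.2, 95.9]
orientation: [[-0.006, 1.0, -0.0], [1.0, 0.006, 0.001], [0.001, -0.0, -1.0]]
force: [0.1, 0.6, -0.2]
width: 29.7
finger_force: 59.7
```

```bash
python3 survey.py w5.png
```

```text
19.5667 [ 399.6 -379.3   95.9] [[-0.006, 1.0, -0.0], [1.0, 0.006, 0.0], [0.0, -0.0, -1.0]]
foot 0.95 [241. 245. 318. 343.]Traceback (most recent call last):
  File "survey.py", line 21, in <module>
    C=cv2.HoughCircles(cv2.medianBlur(h[r0:r+60,c0:cc+60],3),cv2.HOUGH_GRADIENT,1,20,param1=80,param2=15,minRadius=12,maxRadius=35)
                       ~~~~~~~~~~~~~~^^^^^^^^^^^^^^^^^^^^^^^
cv2.error: OpenCV(4.12.0) /io/opencv/modules/imgproc/src/median_blur.dispatch.cpp:190: error: (-215:Assertion failed) !_src0.empty() in function 'medianBlur'
```

View pics/w5.png

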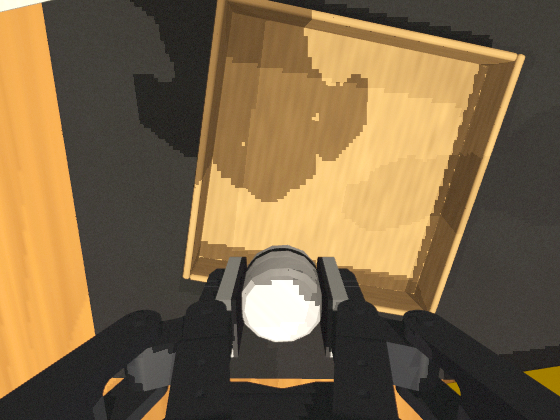

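The carton's rim corners show at (218,0), (524,58), (432,315) and (184,277). I'll map them with the calibration.

```bash
sed -i 's/^C=cv2/if 60<r<400: C=cv2/; s/^if C is not/C=locals().get("C")\nif C is not/' survey.py; python3 - <<'E'
from h import *
c=cams.camera_params('wrist')
q=[atz(c,(r,k),30)[:2] for k,r in [(218,-2),(524,58),(432,315),(184,277)]];print(np.round(q,1),np.mean(q,0))
for i in range(4): print(np.linalg.norm(q[i]-q[(i+1)%4]))
E
```

```text
[[ 370.  -261.7]
 [ 515.7 -286.3]
 [ 489.1 -427.4]
 [ 344.5 -403.6]] [ 429.82488317 -344.73393822]
147.8638215184877
143.59458852321234
146.48040199852485
144.17362853492295
```

{"fn": "carry_out", "kwargs": {
  "motion": [
    [0,-0.0035,0.02,0,0,0,0.025],
    [0,0,0.025,0,0,0,0.025],
    [0,0,0.015,0,0,0,0.025],
    [0,0,0.006,0,0,0,0.025],
    [0,0,0.0036,0,0,0,0.025],
    [0,0,0,0,0,0,0.025],
    [0,0,0,0,0,0,0.025],
    [0,0,0,0,0,0,0.042],
    [0,0,0,0,0,0,0.042],
    [0,0,0,0,0,0,0.042]
  ]
}}

```text
t: 20.5
position: [395.9, -381.1, 27.0]
orientation: [[-0.004, 1.0, 0.001], [1.0, 0.004, -0.001], [-0.001, 0.001, -1.0]]
force: [0.9, -1.1, -0.2]
width: 41.6
finger_force: 0.0
```

{"fn": "carry_out", "kwargs": {
  "motion": [
    [0,0,0,0,0,0,0.042],
    [0,0,-0.02,0,0,0,0.042],
    [0,0,-0.03,0,0,0,0.042],
    [0,0,-0.03,0,0,0,0.05],
    [0.04,0.005,0,0,0,0,0.05],
    [0.04,0.005,0,0,0,0,0.05],
    [0.04,0.005,0,0,0,0,0.05],
    [0.04,0.005,0,0,0,0,0.05],
    [0.04,0.005,0,0,0,0,0.05],
    [0.04,0.005,0,0,0,0,0.05]
  ]
}}

```text
t: 21.33
position: [424.4, -139.0, 106.7]
orientation: [[-0.004, 1.0, 0.001], [1.0, 0.004, -0.0], [-0.0, 0.001, -1.0]]
force: [0.4, 0.5, -0.2]
width: 50.0
finger_force: 0.0
```

{"fn": "carry_out", "kwargs": {
  "motion": [
    [0.04,0.005,-0.01,0,0,0,0.05],
    [0.04,0.005,-0.01,0,0,0,0.05],
    [0.04,0.005,-0.01,0,0,0,0.05],
    [0,0,0,0,0,0,0.05],
    [0,0,0,0,0,0,0.05],
    [0,0,0,0,0,0,0.05],
    [0,0,0,0,0,0,0.05],
    [0,0,0,0,0,0,0.05],
    [0,0,0,0,0,0,0.05],
    [0,0,0,0,0,0,0.05]
  ]
}}

```text
t: 22.17
position: [438.8, -21.6, 136.1]
orientation: [[-0.002, 1.0, -0.001], [1.0, 0.002, -0.0], [-0.0, -0.001, -1.0]]
force: [0.1, -0.1, 1.0]
width: 50.2
finger_force: 0.0
```

```bash
python3 survey.py w6.png; python3 - <<'E'
from h import *
p,d,c=snap('side','sd2.png')
E
```

```text
22.2167 [438.9 -21.4 136.2] [[-0.002, 1.0, -0.0], [1.0, 0.002, -0.0], [-0.0, -0.0, -1.0]]
blob c [438.7  63.5] [438.7  63.4  24.9] size [31.7 30.5] rgb [165.1 157.7 146.3]
blob c [445.4   0.4] [445.4   0.9  24.9] size [31.5 31.1] rgb [237. 238. 229.]
blob c [633.7 -61.2] [632.  -60.8  25.3] size [ 8.8 28.1] rgb [26.  25.3 24.9]
foot 0.8 [254.  51. 310. 108.]
foot 0.71 [267. 153. 315. 208.]
foot 0.44 [238.   0. 263.   8.]
```

{"fn": "carry_out", "kwargs": {
  "motion": [
    [0.011,0.0035,0.022,0,0,0,0.05],
    [0.011,0.0035,0.022,0,0,0,0.05],
    [0,0,0.022,0,0,0,0.05],
    [0,0,0.022,0,0,0,0.05],
    [0,0,0,0,0,0,0.05],
    [0,0,0,0,0,0,0.05],
    [0,0,0,0,0,0,0.05],
    [0,0,0,0,0,0,0.05],
    [0,0,0,0,0,0,0.05],
    [0,0,0,0,0,0,0.05]
  ]
}}

```text
t: 23.2
position: [446.7, 1.3, 49.4]
orientation: [[-0.004, 1.0, 0.002], [1.0, 0.004, -0.0], [-0.0, 0.002, -1.0]]
force: [-0.3, 0.9, -0.4]
width: 49.9
finger_force: 0.0
```

{"fn": "carry_out", "kwargs": {
  "motion": [
    [-0.0008,-0.001,0.013,0,0,0,0.05],
    [0,0,0.0144,0,0,0,0.05],
    [0,0,0,0,0,0,0.05],
    [0,0,0,0,0,0,0.025],
    [0,0,0,0,0,0,0.025],
    [0,0,0,0,0,0,0.025],
    [0,0,0,0,0,0,0.025],
    [0,0,0,0,0,0,0.025],
    [0,0,0,0,0,0,0.025],
    [0,0,0,0,0,0,0.025]
  ]
}}

```text
t: 24.03
position: [445.4, 0.7, 21.7]
orientation: [[-0.004, 1.0, 0.001], [1.0, 0.004, -0.0], [-0.0, 0.001, -1.0]]
force: [0.1, 0.3, 6.4]
width: 29.9
finger_force: 60.0
```

{"fn": "carry_out", "kwargs": {
  "motion": [
    [0,0,-0.02,0,0,0,0.025],
    [0,0,-0.028,0,0,0,0.025],
    [0.0157,0.0358,0,0,0,0,0.025],
    [0.0157,0.0358,0,0,0,0,0.025],
    [0.0157,0.0358,0,0,0,0,0.025],
    [0.0157,0.0358,0,0,0,0,0.025],
    [0.0157,0.0358,0,0,0,0,0.025],
    [0,0,0,0,0,0,0.025],
    [0,0,0,0,0,0,0.025],
    [0,0,0,0,0,0,0.025]
  ]
}}

```text
t: 24.87
position: [622.5, 80.0, 68.5]
orientation: [[-0.005, 1.0, -0.002], [1.0, 0.005, -0.0], [-0.0, -0.002, -1.0]]
force: [0.3, -0.4, -0.5]
width: 29.8
finger_force: 59.7
```

{"fn": "carry_out", "kwargs": {
  "motion": [
    [0,0,0,0,0,0,0.025],
    [0,0,0,0,0,0,0.025],
    [0,0,0,0,0,0,0.025],
    [0,0,0,0,0,0,0.025],
    [0,0,0,0,0,0,0.025],
    [0,0,0,0,0,0,0.025],
    [0,0,0,0,0,0,0.025],
    [0,0,0,0,0,0,0.025],
    [0,0,0,0,0,0,0.025],
    [0,0,0,0,0,0,0.025]
  ]
}}

```text
t: 25.7
position: [623.6, 80.0, 69.0]
orientation: [[-0.004, 1.0, 0.0], [1.0, 0.004, -0.0], [-0.0, 0.0, -1.0]]
force: [-1.1, 0.2, 0.2]
width: 29.9
finger_force: 59.7
```

{"fn": "carry_out", "kwargs": {
  "motion": [
    [-0.001,0.001,0.005,0,0,0,0.025],
    [0,0,0.004,0,0,0,0.025],
    [0,0,0.004,0,0,0,0.025],
    [0,0,0.003,0,0,0,0.025],
    [0,0,0.003,0,0,0,0.025],
    [0,0,0.002,0,0,0,0.025],
    [0,0,0.0013,0,0,0,0.025],
    [0,0,0,0,0,0,0.025],
    [0,0,0,0,0,0,0.025],
    [0,0,0,0,0,0,0.025]
  ]
}}

```text
t: 26.53
position: [624.7, 79.0, 46.8]
orientation: [[-0.004, 1.0, 0.0], [1.0, 0.004, -0.0], [-0.0, 0.0, -1.0]]
force: [-0.9, 0.3, -0.0]
width: 29.7
finger_force: 59.7
```

{"fn": "carry_out", "kwargs": {
  "motion": [
    [0,0,0.001,0,0,0,0.025],
    [0,0,0.001,0,0,0,0.025],
    [0,0,0.001,0,0,0,0.025],
    [0,0,0.001,0,0,0,0.025],
    [0,0,0.001,0,0,0,0.025],
    [0,0,0.0004,0,0,0,0.025],
    [0,0,0,0,0,0,0.025],
    [0,0,0,0,0,0,0.025],
    [0,0,0,0,0,0,0.025],
    [0,0,0,0,0,0,0.025]
  ]
}}

```text
t: 27.37
position: [624.6, 79.0, 41.7]
orientation: [[-0.004, 1.0, 0.0], [1.0, 0.004, -0.0], [-0.0, 0.0, -1.0]]
force: [-2.1, -0.5, 4.8]
width: 29.6
finger_force: 60.3
```

It came flush, so it's a right foot and goes to the tray.

{"fn": "carry_out", "kwargs": {
  "motion": [
    [0,0,-0.02,0,0,0,0.025],
    [0,0,-0.03,0,0,0,0.025],
    [0.0271,-0.0259,0,0,0,0,0.025],
    [0.0271,-0.0259,0,0,0,0,0.025],
    [0.0271,-0.0259,0,0,0,0,0.025],
    [0.0271,-0.0259,0,0,0,0,0.025],
    [0.0271,-0.0259,0,0,0,0,0.025],
    [0.0271,-0.0259,0,0,0,0,0.025],
    [0.0271,-0.0259,0,0,0,0,0.025],
    [0.0271,-0.0259,0,0,0,0,0.025]
  ]
}}

```text
t: 28.2
position: [415.1, 295.9, 91.2]
orientation: [[-0.004, 1.0, 0.0], [1.0, 0.004, 0.0], [0.0, 0.0, -1.0]]
force: [0.7, 0.6, -0.8]
width: 29.6
finger_force: 59.7
```

{"fn": "carry_out", "kwargs": {
  "motion": [
    [0.0271,-0.0259,0,0,0,0,0.025],
    [0.0271,-0.0259,0,0,0,0,0.025],
    [0,0,0,0,0,0,0.025],
    [0,0,0,0,0,0,0.025],
    [0,0,0,0,0,0,0.025],
    [0,0,0,0,0,0,0.025],
    [0,0,0,0,0,0,0.025],
    [0,0,0,0,0,0,0.025],
    [0,0,0,0,0,0,0.025],
    [0,0,0,0,0,0,0.025]
  ]
}}

```text
t: 29.03
position: [364.9, 348.4, 91.2]
orientation: [[-0.003, 1.0, -0.0], [1.0, 0.003, -0.0], [-0.0, -0.0, -1.0]]
force: [-0.5, 0.5, -0.4]
width: 29.8
finger_force: 59.7
```

```bash
python3 survey.py w7.png
```

```text
29.0833 [364.8 348.5  91.2] [[-0.003, 1.0, -0.0], [1.0, 0.003, -0.0], [-0.0, -0.0, -1.0]]
foot 0.93 [241. 243. 321. 343.]
```

View pics/w7.png

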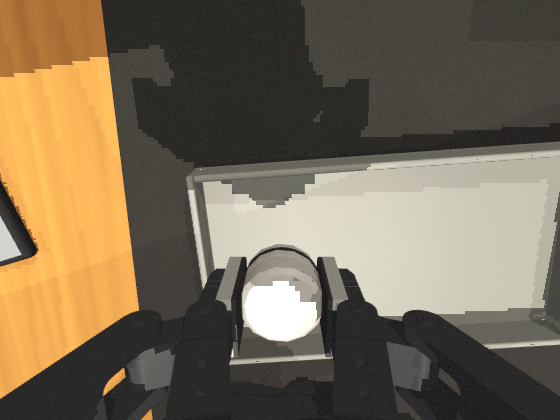

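The tray lies where measured, its near-left corner at (192,174). The foot hangs well inside it, so I'll place it and go on to the next.

{"fn": "carry_out", "kwargs": {
  "motion": [
    [0,0,0.02,0,0,0,0.025],
    [0,0,0.025,0,0,0,0.025],
    [0,0,0.011,0,0,0,0.025],
    [0,0,0.006,0,0,0,0.025],
    [0,0,0.003,0,0,0,0.025],
    [0,0,0,0,0,0,0.025],
    [0,0,0,0,0,0,0.025],
    [0,0,0,0,0,0,0.042],
    [0,0,0,0,0,0,0.042],
    [0,0,0,0,0,0,0.042]
  ]
}}

```text
t: 30.02
position: [364.8, 349.1, 26.7]
orientation: [[-0.004, 1.0, 0.001], [1.0, 0.004, 0.0], [0.0, 0.001, -1.0]]
force: [0.2, 1.6, -0.4]
width: 41.9
finger_force: 0.0
```

{"fn": "carry_out", "kwargs": {
  "motion": [
    [0,0,0,0,0,0,0.042],
    [0,0,-0.02,0,0,0,0.042],
    [0,0,-0.035,0,0,0,0.042],
    [0,0,-0.035,0,0,0,0.05],
    [-0.0386,0.009,-0.003,0,0,0,0.05],
    [-0.0386,0.009,-0.003,0,0,0,0.05],
    [-0.0386,0.009,-0.003,0,0,0,0.05],
    [-0.0386,0.009,-0.003,0,0,0,0.05],
    [-0.0386,0.009,-0.003,0,0,0,0.05],
    [-0.0386,0.009,-0.003,0,0,0,0.05]
  ]
}}

```text
t: 30.85
position: [419.5, 115.8, 134.7]
orientation: [[-0.005, 1.0, 0.001], [1.0, 0.005, -0.0], [-0.0, 0.001, -1.0]]
force: [0.9, 0.1, 0.0]
width: 50.0
finger_force: 0.0
```

{"fn": "carry_out", "kwargs": {
  "motion": [
    [-0.0386,0.009,0,0,0,0,0.05],
    [-0.0386,0.009,0,0,0,0,0.05],
    [0,0,0,0,0,0,0.05],
    [0,0,0,0,0,0,0.05],
    [0,0,0,0,0,0,0.05],
    [0,0,0,0,0,0,0.05],
    [0,0,0,0,0,0,0.05],
    [0,0,0,0,0,0,0.05],
    [0,0,0,0,0,0,0.05],
    [0,0,0,0,0,0,0.05]
  ]
}}

```text
t: 31.68
position: [437.6, 41.2, 134.3]
orientation: [[-0.006, 1.0, -0.0], [1.0, 0.006, -0.0], [-0.0, -0.0, -1.0]]
force: [-0.2, 0.5, 0.9]
width: 49.8
finger_force: 0.0
```

```bash
python3 survey.py w8.png
```

```text
31.7333 [437.6  41.  134.3] [[-0.006, 1.0, -0.0], [1.0, 0.006, -0.0], [-0.0, -0.0, -1.0]]
blob c [333.7 152.4] [334.5 152.3  24.8] size [32.  31.5] rgb [ 59.7 157.6 246.8]
blob c [454.7 165.1] [454.5 165.6  24.6] size [26.3  8. ] rgb [242.1 239.3 232.8]
blob c [420.9 123.8] [420.9 124.1  24.9] size [31.5 31.5] rgb [201.4 194.  181.7]
blob c [438.9  63.2] [438.8  63.6  24.8] size [31.4 30.8] rgb [252.1 250.6 247.8]
foot 0.9 [ 76.   0. 146.  66.]
foot 0.78 [259. 155. 309. 205.]
foot 0.69 [286.   0. 336.  20.]
foot 0.68 [229.  56. 280. 110.]
pinbase 0.25 [ 84.2 256.3] [422.1 123.3  20. ]
ring [616.   69.6  20. ] 34.4
```

{"fn": "carry_out", "kwargs": {
  "motion": [
    [0.011,0.0006,0.022,0,0,0,0.05],
    [0.011,0.0006,0.022,0,0,0,0.05],
    [0,0,0.022,0,0,0,0.05],
    [0,0,0.02,0,0,0,0.05],
    [0,0,0,0,0,0,0.05],
    [0,0,0,0,0,0,0.05],
    [0,0,0,0,0,0,0.05],
    [0,0,0,0,0,0,0.05],
    [0,0,0,0,0,0,0.05],
    [0,0,0,0,0,0,0.05]
  ]
}}

```text
t: 32.67
position: [439.6, 62.3, 49.2]
orientation: [[-0.004, 1.0, 0.002], [1.0, 0.004, -0.0], [-0.0, 0.002, -1.0]]
force: [-0.1, 1.2, -0.1]
width: 49.9
finger_force: 0.0
```

{"fn": "carry_out", "kwargs": {
  "motion": [
    [0.001,-0.0008,0.013,0,0,0,0.05],
    [0,0,0.0142,0,0,0,0.05],
    [0,0,0,0,0,0,0.05],
    [0,0,0,0,0,0,0.025],
    [0,0,0,0,0,0,0.025],
    [0,0,0,0,0,0,0.025],
    [0,0,0,0,0,0,0.025],
    [0,0,0,0,0,0,0.025],
    [0,0,0,0,0,0,0.025],
    [0,0,0,0,0,0,0.025]
  ]
}}

```text
t: 33.5
position: [438.6, 63.4, 21.7]
orientation: [[-0.004, 1.0, 0.001], [1.0, 0.004, -0.0], [-0.0, 0.001, -1.0]]
force: [-0.8, -0.1, 6.9]
width: 30.0
finger_force: 60.0
```

{"fn": "carry_out", "kwargs": {
  "motion": [
    [0,0,-0.02,0,0,0,0.025],
    [0,0,-0.028,0,0,0,0.025],
    [0.0029,0.0373,0,0,0,0,0.025],
    [0.0029,0.0373,0,0,0,0,0.025],
    [0.0029,0.0373,0,0,0,0,0.025],
    [0.0029,0.0373,0,0,0,0,0.025],
    [0.0029,0.0373,0,0,0,0,0.025],
    [0,0,0,0,0,0,0.025],
    [0,0,0,0,0,0,0.025],
    [0,0,0,0,0,0,0.025]
  ]
}}

```text
t: 34.33
position: [623.4, 78.7, 68.6]
orientation: [[-0.004, 1.0, -0.002], [1.0, 0.004, -0.0], [-0.0, -0.002, -1.0]]
force: [-0.7, -0.3, -1.2]
width: 29.6
finger_force: 59.7
```

{"fn": "carry_out", "kwargs": {
  "motion": [
    [0,0,0,0,0,0,0.025],
    [0,0,0,0,0,0,0.025],
    [0,0,0,0,0,0,0.025],
    [0,0,0,0,0,0,0.025],
    [0,0,0,0,0,0,0.025],
    [0,0,0,0,0,0,0.025],
    [0,0,0,0,0,0,0.025],
    [0,0,0,0,0,0,0.025],
    [0,0,0,0,0,0,0.025],
    [0,0,0,0,0,0,0.025]
  ]
}}

```text
t: 35.17
position: [624.5, 78.7, 69.0]
orientation: [[-0.004, 1.0, -0.0], [1.0, 0.004, -0.0], [-0.0, -0.0, -1.0]]
force: [-0.1, 0.9, -1.4]
width: 29.8
finger_force: 59.7
```

{"fn": "carry_out", "kwargs": {
  "motion": [
    [0,0,0.005,0,0,0,0.025],
    [0,0,0.004,0,0,0,0.025],
    [0,0,0.004,0,0,0,0.025],
    [0,0,0.003,0,0,0,0.025],
    [0,0,0.003,0,0,0,0.025],
    [0,0,0.002,0,0,0,0.025],
    [0,0,0.0013,0,0,0,0.025],
    [0,0,0,0,0,0,0.025],
    [0,0,0,0,0,0,0.025],
    [0,0,0,0,0,0,0.025]
  ]
}}

```text
t: 36.0
position: [624.3, 78.7, 47.5]
orientation: [[-0.004, 1.0, -0.0], [1.0, 0.004, -0.0], [-0.0, -0.0, -1.0]]
force: [-2.2, -0.2, 5.9]
width: 30.1
finger_force: 60.5
```

Another wrong foot: stopped at the same height with 6 N. To the carton.

{"fn": "carry_out", "kwargs": {
  "motion": [
    [0,0,-0.02,0,0,0,0.025],
    [0,0,-0.03,0,0,0,0.025],
    [-0.0344,-0.0186,0,0,0,0,0.025],
    [-0.0344,-0.0186,0,0,0,0,0.025],
    [-0.0344,-0.0186,0,0,0,0,0.025],
    [-0.0344,-0.0186,0,0,0,0,0.025],
    [-0.0344,-0.0186,0,0,0,0,0.025],
    [-0.0344,-0.0186,0,0,0,0,0.025],
    [-0.0344,-0.0186,0,0,0,0,0.025],
    [-0.0344,-0.0186,0,0,0,0,0.025]
  ]
}}

```text
t: 36.83
position: [475.9, -198.6, 96.9]
orientation: [[-0.005, 1.0, 0.0], [1.0, 0.005, -0.0], [-0.0, 0.0, -1.0]]
force: [1.6, -1.2, -0.2]
width: 30.1
finger_force: 59.7
```

{"fn": "carry_out", "kwargs": {
  "motion": [
    [-0.0344,-0.0186,0,0,0,0,0.025],
    [-0.0344,-0.0186,0,0,0,0,0.025],
    [-0.0344,-0.0186,0,0,0,0,0.025],
    [-0.0344,-0.0186,0,0,0,0,0.025],
    [0,0,0,0,0,0,0.025],
    [0,0,0,0,0,0,0.025],
    [0,0,0,0,0,0,0.025],
    [0,0,0,0,0,0,0.025],
    [0,0,0,0,0,0,0.025],
    [0,0,0,0,0,0,0.025]
  ]
}}

```text
t: 37.67
position: [403.6, -333.8, 96.8]
orientation: [[-0.006, 1.0, -0.0], [1.0, 0.006, 0.0], [0.0, -0.0, -1.0]]
force: [-0.1, 0.2, -0.6]
width: 30.2
finger_force: 59.7
```

{"fn": "carry_out", "kwargs": {
  "motion": [
    [0,0,0.02,0,0,0,0.025],
    [0,0,0.025,0,0,0,0.025],
    [0,0,0.015,0,0,0,0.025],
    [0,0,0.007,0,0,0,0.025],
    [0,0,0.0034,0,0,0,0.025],
    [0,0,0,0,0,0,0.025],
    [0,0,0,0,0,0,0.025],
    [0,0,0,0,0,0,0.042],
    [0,0,0,0,0,0,0.042],
    [0,0,0,0,0,0,0.042]
  ]
}}

```text
t: 38.5
position: [403.4, -335.4, 26.9]
orientation: [[-0.004, 1.0, 0.001], [1.0, 0.004, -0.001], [-0.001, 0.001, -1.0]]
force: [-0.2, 0.4, -0.8]
width: 42.1
finger_force: 0.0
```

{"fn": "carry_out", "kwargs": {
  "motion": [
    [0,0,0,0,0,0,0.042],
    [0,0,-0.02,0,0,0,0.042],
    [0,0,-0.035,0,0,0,0.042],
    [0,0,-0.035,0,0,0,0.05],
    [0.0395,0.002,-0.003,0,0,0,0.05],
    [0.0395,0.002,-0.003,0,0,0,0.05],
    [0.0395,0.002,-0.003,0,0,0,0.05],
    [0.0395,0.002,-0.003,0,0,0,0.05],
    [0.0395,0.002,-0.003,0,0,0,0.05],
    [0.0395,0.002,-0.003,0,0,0,0.05]
  ]
}}

```text
t: 39.33
position: [413.7, -96.4, 134.8]
orientation: [[-0.003, 1.0, 0.001], [1.0, 0.003, -0.0], [-0.0, 0.001, -1.0]]
force: [0.2, 0.7, 0.3]
width: 50.2
finger_force: 0.0
```

{"fn": "carry_out", "kwargs": {
  "motion": [
    [0.0395,0.002,0,0,0,0,0.05],
    [0.0395,0.002,0,0,0,0,0.05],
    [0.0395,0.002,0,0,0,0,0.05],
    [0.0395,0.002,0,0,0,0,0.05],
    [0.0395,0.002,0,0,0,0,0.05],
    [0,0,0,0,0,0,0.05],
    [0,0,0,0,0,0,0.05],
    [0,0,0,0,0,0,0.05],
    [0,0,0,0,0,0,0.05],
    [0,0,0,0,0,0,0.05]
  ]
}}

```text
t: 40.17
position: [423.2, 98.1, 134.3]
orientation: [[-0.002, 1.0, -0.0], [1.0, 0.002, -0.0], [-0.0, -0.0, -1.0]]
force: [-0.1, -0.1, -0.7]
width: 49.6
finger_force: 0.0
```

```bash
python3 survey.py w9.png
```

```text
40.2167 [423.2  98.2 134.3] [[-0.002, 1.0, -0.0], [1.0, 0.002, -0.0], [-0.0, -0.0, -1.0]]
blob c [383.3 207.8] [383.5 207.8  24.8] size [31.7 31.2] rgb [ 42.5  95.9 165.2]
blob c [542.3 194.7] [541.5 194.7  24.9] size [32.1 31.1] rgb [ 52.8 226.3  98.9]
blob c [454.5 177.4] [454.2 177.4  24.9] size [31.3 31.2] rgb [207.2 200.  188.9]
blob c [334.  152.7] [334.3 153.   24.8] size [31.8 30.8] rgb [ 63.  155.3 239.5]
blob c [420.7 124. ] [420.7 124.7  24.8] size [31.2 31.3] rgb [252.6 251.2 248.3]
foot 0.94 [253. 148. 300. 201.]
foot 0.84 [438.  33. 507.  88.]
foot 0.72 [305.  62. 361. 116.]
foot 0.69 [112. 105. 172. 158.]
foot 0.62 [188.   6. 245.  67.]
ring [614.5  72.9  20. ] 33.2
```

{"fn": "carry_out", "kwargs": {
  "motion": [
    [0.013,-0.0013,0.022,0,0,0,0.05],
    [0.013,-0.0013,0.022,0,0,0,0.05],
    [0,0,0.022,0,0,0,0.05],
    [0,0,0.02,0,0,0,0.05],
    [0,0,0,0,0,0,0.05],
    [0,0,0,0,0,0,0.05],
    [0,0,0,0,0,0,0.05],
    [0,0,0,0,0,0,0.05],
    [0,0,0,0,0,0,0.05],
    [0,0,0,0,0,0,0.05]
  ]
}}

```text
t: 41.15
position: [421.2, 125.5, 49.3]
orientation: [[-0.004, 1.0, 0.002], [1.0, 0.004, 0.0], [0.0, 0.002, -1.0]]
force: [0.5, -0.1, -0.5]
width: 49.7
finger_force: 0.0
```

{"fn": "carry_out", "kwargs": {
  "motion": [
    [-0.0013,-0.0005,0.013,0,0,0,0.05],
    [0,0,0.0143,0,0,0,0.05],
    [0,0,0,0,0,0,0.05],
    [0,0,0,0,0,0,0.025],
    [0,0,0,0,0,0,0.025],
    [0,0,0,0,0,0,0.025],
    [0,0,0,0,0,0,0.025],
    [0,0,0,0,0,0,0.025],
    [0,0,0,0,0,0,0.025],
    [0,0,0,0,0,0,0.025]
  ]
}}

```text
t: 41.98
position: [420.5, 124.3, 21.8]
orientation: [[-0.004, 1.0, 0.001], [1.0, 0.004, 0.0], [0.0, 0.001, -1.0]]
force: [-1.4, 0.6, 7.8]
width: 30.3
finger_force: 60.0
```

{"fn": "carry_out", "kwargs": {
  "motion": [
    [0,0,-0.02,0,0,0,0.025],
    [0,0,-0.028,0,0,0,0.025],
    [-0.0077,0.034,0,0,0,0,0.025],
    [-0.0077,0.034,0,0,0,0,0.025],
    [-0.0077,0.034,0,0,0,0,0.025],
    [-0.0077,0.034,0,0,0,0,0.025],
    [-0.0077,0.034,0,0,0,0,0.025],
    [-0.0077,0.034,0,0,0,0,0.025],
    [0,0,0,0,0,0,0.025],
    [0,0,0,0,0,0,0.025]
  ]
}}

```text
t: 42.82
position: [626.3, 78.3, 69.2]
orientation: [[-0.003, 1.0, 0.002], [1.0, 0.003, -0.0], [-0.0, 0.002, -1.0]]
force: [-0.6, 0.5, -0.7]
width: 29.7
finger_force: 59.7
```

{"fn": "carry_out", "kwargs": {
  "motion": [
    [0,0,0,0,0,0,0.025],
    [0,0,0,0,0,0,0.025],
    [0,0,0,0,0,0,0.025],
    [0,0,0,0,0,0,0.025],
    [0,0,0,0,0,0,0.025],
    [0,0,0,0,0,0,0.025],
    [0,0,0,0,0,0,0.025],
    [0,0,0,0,0,0,0.025],
    [0,0,0,0,0,0,0.025],
    [0,0,0,0,0,0,0.025]
  ]
}}

```text
t: 43.65
position: [624.2, 78.9, 69.1]
orientation: [[-0.004, 1.0, 0.0], [1.0, 0.004, -0.0], [-0.0, -0.0, -1.0]]
force: [-0.5, 0.4, -0.4]
width: 30.1
finger_force: 59.7
```

{"fn": "carry_out", "kwargs": {
  "motion": [
    [0,0.0004,0.005,0,0,0,0.025],
    [0,0,0.004,0,0,0,0.025],
    [0,0,0.004,0,0,0,0.025],
    [0,0,0.003,0,0,0,0.025],
    [0,0,0.003,0,0,0,0.025],
    [0,0,0.002,0,0,0,0.025],
    [0,0,0.0013,0,0,0,0.025],
    [0,0,0,0,0,0,0.025],
    [0,0,0,0,0,0,0.025],
    [0,0,0,0,0,0,0.025]
  ]
}}

```text
t: 44.48
position: [624.3, 78.9, 47.4]
orientation: [[-0.004, 1.0, -0.0], [1.0, 0.004, -0.0], [-0.0, -0.0, -1.0]]
force: [-2.1, -0.3, 6.9]
width: 30.3
finger_force: 60.5
```

Wrong as well. To the carton.

{"fn": "carry_out", "kwargs": {
  "motion": [
    [0,0,-0.02,0,0,0,0.025],
    [0,0,-0.03,0,0,0,0.025],
    [-0.0339,-0.0196,0,0,0,0,0.025],
    [-0.0339,-0.0196,0,0,0,0,0.025],
    [-0.0339,-0.0196,0,0,0,0,0.025],
    [-0.0339,-0.0196,0,0,0,0,0.025],
    [-0.0339,-0.0196,0,0,0,0,0.025],
    [-0.0339,-0.0196,0,0,0,0,0.025],
    [-0.0339,-0.0196,0,0,0,0,0.025],
    [-0.0339,-0.0196,0,0,0,0,0.025]
  ]
}}

```text
t: 45.32
position: [467.9, -194.4, 96.9]
orientation: [[-0.005, 1.0, 0.0], [1.0, 0.005, -0.0], [-0.0, 0.0, -1.0]]
force: [0.4, -0.8, -0.2]
width: 29.7
finger_force: 59.7
```

{"fn": "carry_out", "kwargs": {
  "motion": [
    [-0.0339,-0.0196,0,0,0,0,0.025],
    [-0.0339,-0.0196,0,0,0,0,0.025],
    [-0.0339,-0.0196,0,0,0,0,0.025],
    [0,0,0,0,0,0,0.025],
    [0,0,0,0,0,0,0.025],
    [0,0,0,0,0,0,0.025],
    [0,0,0,0,0,0,0.025],
    [0,0,0,0,0,0,0.025],
    [0,0,0,0,0,0,0.025],
    [0,0,0,0,0,0,0.025]
  ]
}}

```text
t: 46.15
position: [411.1, -294.0, 96.8]
orientation: [[-0.006, 1.0, -0.0], [1.0, 0.006, 0.0], [0.0, -0.0, -1.0]]
force: [-0.3, 0.2, -0.1]
width: 29.6
finger_force: 59.7
```

{"fn": "carry_out", "kwargs": {
  "motion": [
    [0,0,0.02,0,0,0,0.025],
    [0,0,0.025,0,0,0,0.025],
    [0,0,0.015,0,0,0,0.025],
    [0,0,0.007,0,0,0,0.025],
    [0,0,0.0034,0,0,0,0.025],
    [0,0,0,0,0,0,0.025],
    [0,0,0,0,0,0,0.025],
    [0,0,0,0,0,0,0.042],
    [0,0,0,0,0,0,0.042],
    [0,0,0,0,0,0,0.042]
  ]
}}

```text
t: 46.98
position: [410.9, -295.2, 26.9]
orientation: [[-0.004, 1.0, 0.001], [1.0, 0.004, -0.001], [-0.001, 0.001, -1.0]]
force: [0.5, -0.2, 0.6]
width: 41.7
finger_force: 0.0
```

{"fn": "carry_out", "kwargs": {
  "motion": [
    [0,0,0,0,0,0,0.042],
    [0,0,-0.02,0,0,0,0.042],
    [0,0,-0.035,0,0,0,0.042],
    [0,0,-0.035,0,0,0,0.05],
    [0.037,0.0038,-0.003,0,0,0,0.05],
    [0.037,0.0038,-0.003,0,0,0,0.05],
    [0.037,0.0038,-0.003,0,0,0,0.05],
    [0.037,0.0038,-0.003,0,0,0,0.05],
    [0.037,0.0038,-0.003,0,0,0,0.05],
    [0.037,0.0038,-0.003,0,0,0,0.05]
  ]
}}

```text
t: 47.82
position: [432.3, -71.3, 134.8]
orientation: [[-0.004, 1.0, 0.001], [1.0, 0.004, -0.0], [-0.0, 0.001, -1.0]]
force: [1.3, -0.0, 0.1]
width: 50.3
finger_force: 0.0
```

{"fn": "carry_out", "kwargs": {
  "motion": [
    [0.037,0.0038,0,0,0,0,0.05],
    [0.037,0.0038,0,0,0,0,0.05],
    [0.037,0.0038,0,0,0,0,0.05],
    [0.037,0.0038,0,0,0,0,0.05],
    [0.037,0.0038,0,0,0,0,0.05],
    [0.037,0.0038,0,0,0,0,0.05],
    [0,0,0,0,0,0,0.05],
    [0,0,0,0,0,0,0.05],
    [0,0,0,0,0,0,0.05],
    [0,0,0,0,0,0,0.05]
  ]
}}

```text
t: 48.65
position: [453.9, 148.2, 134.3]
orientation: [[-0.003, 1.0, -0.001], [1.0, 0.003, -0.001], [-0.001, -0.001, -1.0]]
force: [0.3, -0.3, 0.2]
width: 50.0
finger_force: 0.0
```

```bash
python3 survey.py w10.png
```

```text
48.7 [454.  148.  134.3] [[-0.003, 1.0, -0.001], [1.0, 0.003, -0.0], [-0.0, -0.001, -1.0]]
blob c [383.4 207.7] [383.9 208.   24.8] size [31.7 31. ] rgb [ 44.3 109.2 184.2]
blob c [542.3 194.7] [541.9 194.8  24.9] size [32.1 30.9] rgb [ 63.6 224.1 102.7]
blob c [454.6 177.1] [454.5 177.6  24.9] size [31.1 31. ] rgb [251.2 249.7 246.8]
blob c [334.  152.5] [334.7 153.3  24.8] size [32.5 31.3] rgb [ 61.  155.7 244.8]
blob c [624.5  78.8] [623.3  79.7  27.2] size [10.3 10.3] rgb [200.  190.9 180.9]
foot 0.96 [ 76. 177. 137. 233.]
foot 0.86 [258. 142. 309. 195.]
foot 0.86 [145.  92. 203. 146.]
foot 0.55 [387. 116. 445. 167.]
pinbase 0.73 [304.8 513.6] [624.9  77.6  20. ]
pin pts 153 [623.8  79.3  28.4] [624.5  78.8  28.8] 29.57408857242615
ring [626.6  76.2  20. ] 34.4
ring [635.   89.4  20. ] 26.6
```

{"fn": "carry_out", "kwargs": {
  "motion": [
    [0.0145,0.0003,0.022,0,0,0,0.05],
    [0.0145,0.0003,0.022,0,0,0,0.05],
    [0,0,0.022,0,0,0,0.05],
    [0,0,0.02,0,0,0,0.05],
    [0,0,0,0,0,0,0.05],
    [0,0,0,0,0,0,0.05],
    [0,0,0,0,0,0,0.05],
    [0,0,0,0,0,0,0.05],
    [0,0,0,0,0,0,0.05],
    [0,0,0,0,0,0,0.05]
  ]
}}

```text
t: 49.63
position: [455.5, 178.3, 49.4]
orientation: [[-0.004, 1.0, 0.002], [1.0, 0.004, 0.0], [0.0, 0.002, -1.0]]
force: [1.0, 0.7, -1.4]
width: 49.9
finger_force: 0.0
```

{"fn": "carry_out", "kwargs": {
  "motion": [
    [-0.001,-0.0008,0.013,0,0,0,0.05],
    [0,0,0.0144,0,0,0,0.05],
    [0,0,0,0,0,0,0.05],
    [0,0,0,0,0,0,0.025],
    [0,0,0,0,0,0,0.025],
    [0,0,0,0,0,0,0.025],
    [0,0,0,0,0,0,0.025],
    [0,0,0,0,0,0,0.025],
    [0,0,0,0,0,0,0.025],
    [0,0,0,0,0,0,0.025]
  ]
}}

```text
t: 50.47
position: [454.5, 177.4, 21.7]
orientation: [[-0.004, 1.0, 0.001], [1.0, 0.004, 0.0], [0.0, 0.001, -1.0]]
force: [-0.7, -0.3, 7.2]
width: 29.7
finger_force: 59.9
```

{"fn": "carry_out", "kwargs": {
  "motion": [
    [0,0,-0.02,0,0,0,0.025],
    [0,0,-0.028,0,0,0,0.025],
    [-0.0198,0.0339,0,0,0,0,0.025],
    [-0.0198,0.0339,0,0,0,0,0.025],
    [-0.0198,0.0339,0,0,0,0,0.025],
    [-0.0198,0.0339,0,0,0,0,0.025],
    [-0.0198,0.0339,0,0,0,0,0.025],
    [0,0,0,0,0,0,0.025],
    [0,0,0,0,0,0,0.025],
    [0,0,0,0,0,0,0.025]
  ]
}}

```text
t: 51.3
position: [622.9, 78.9, 68.5]
orientation: [[-0.004, 1.0, -0.002], [1.0, 0.004, 0.0], [0.0, -0.002, -1.0]]
force: [-0.6, -0.8, -0.8]
width: 29.6
finger_force: 59.6
```

{"fn": "carry_out", "kwargs": {
  "motion": [
    [0,0,0,0,0,0,0.025],
    [0,0,0,0,0,0,0.025],
    [0,0,0,0,0,0,0.025],
    [0,0,0,0,0,0,0.025],
    [0,0,0,0,0,0,0.025],
    [0,0,0,0,0,0,0.025],
    [0,0,0,0,0,0,0.025],
    [0,0,0,0,0,0,0.025],
    [0,0,0,0,0,0,0.025],
    [0,0,0,0,0,0,0.025]
  ]
}}

```text
t: 52.13
position: [623.9, 78.9, 69.0]
orientation: [[-0.004, 1.0, -0.0], [1.0, 0.004, -0.0], [-0.0, -0.0, -1.0]]
force: [0.1, 0.0, -1.1]
width: 29.5
finger_force: 59.6
```

{"fn": "carry_out", "kwargs": {
  "motion": [
    [0,0.0007,0.005,0,0,0,0.025],
    [0,0,0.004,0,0,0,0.025],
    [0,0,0.004,0,0,0,0.025],
    [0,0,0.003,0,0,0,0.025],
    [0,0,0.003,0,0,0,0.025],
    [0,0,0.002,0,0,0,0.025],
    [0,0,0.0013,0,0,0,0.025],
    [0,0,0,0,0,0,0.025],
    [0,0,0,0,0,0,0.025],
    [0,0,0,0,0,0,0.025]
  ]
}}

```text
t: 52.97
position: [624.7, 79.0, 46.8]
orientation: [[-0.004, 1.0, 0.0], [1.0, 0.004, -0.0], [-0.0, 0.0, -1.0]]
force: [-0.4, -0.3, -0.5]
width: 29.7
finger_force: 59.6
```

{"fn": "carry_out", "kwargs": {
  "motion": [
    [0,0,0.001,0,0,0,0.025],
    [0,0,0.001,0,0,0,0.025],
    [0,0,0.001,0,0,0,0.025],
    [0,0,0.001,0,0,0,0.025],
    [0,0,0.001,0,0,0,0.025],
    [0,0,0.0004,0,0,0,0.025],
    [0,0,0,0,0,0,0.025],
    [0,0,0,0,0,0,0.025],
    [0,0,0,0,0,0,0.025],
    [0,0,0,0,0,0,0.025]
  ]
}}

```text
t: 53.8
position: [624.6, 79.0, 41.7]
orientation: [[-0.004, 1.0, 0.0], [1.0, 0.004, -0.0], [-0.0, 0.0, -1.0]]
force: [-2.1, -0.7, 6.4]
width: 29.8
finger_force: 60.2
```

Flush, so it's a right foot. To the tray.

{"fn": "carry_out", "kwargs": {
  "motion": [
    [0,0,-0.02,0,0,0,0.025],
    [0,0,-0.03,0,0,0,0.025],
    [0.0312,-0.024,0,0,0,0,0.025],
    [0.0312,-0.024,0,0,0,0,0.025],
    [0.0312,-0.024,0,0,0,0,0.025],
    [0.0312,-0.024,0,0,0,0,0.025],
    [0.0312,-0.024,0,0,0,0,0.025],
    [0.0312,-0.024,0,0,0,0,0.025],
    [0.0312,-0.024,0,0,0,0,0.025],
    [0.0312,-0.024,0,0,0,0,0.025]
  ]
}}

```text
t: 54.63
position: [430.1, 329.0, 91.2]
orientation: [[-0.004, 1.0, 0.0], [1.0, 0.004, -0.0], [-0.0, 0.0, -1.0]]
force: [0.7, 1.3, -1.2]
width: 29.9
finger_force: 59.7
```

{"fn": "carry_out", "kwargs": {
  "motion": [
    [0,0,0,0,0,0,0.025],
    [0,0,0,0,0,0,0.025],
    [0,0,0,0,0,0,0.025],
    [0,0,0,0,0,0,0.025],
    [0,0,0,0,0,0,0.025],
    [0,0,0.02,0,0,0,0.025],
    [0,0,0.02,0,0,0,0.025],
    [0,0,0,0,0,0,0.025],
    [0,0,0,0,0,0,0.025],
    [0,0,0,0,0,0,0.025]
  ]
}}

```text
t: 55.47
position: [432.2, 327.3, 51.7]
orientation: [[-0.003, 1.0, 0.0], [1.0, 0.003, -0.0], [-0.0, 0.0, -1.0]]
force: [0.4, 0.0, -1.1]
width: 29.6
finger_force: 59.7
```

{"fn": "carry_out", "kwargs": {
  "motion": [
    [0,0,0.015,0,0,0,0.025],
    [0,0,0.007,0,0,0,0.025],
    [0,0,0.0032,0,0,0,0.025],
    [0,0,0,0,0,0,0.025],
    [0,0,0,0,0,0,0.025],
    [0,0,0,0,0,0,0.025],
    [0,0,0,0,0,0,0.042],
    [0,0,0,0,0,0,0.042],
    [0,0,0,0,0,0,0.042],
    [0,0,0,0,0,0,0.042]
  ]
}}

```text
t: 56.3
position: [431.6, 327.9, 26.2]
orientation: [[-0.004, 1.0, 0.0], [1.0, 0.004, 0.0], [0.0, 0.0, -1.0]]
force: [0.5, -0.9, 0.7]
width: 41.8
finger_force: 0.0
```

{"fn": "carry_out", "kwargs": {
  "motion": [
    [0,0,-0.02,0,0,0,0.042],
    [0,0,-0.035,0,0,0,0.042],
    [0,0,-0.035,0,0,0,0.05],
    [0,0,-0.035,0,0,0,0.05],
    [-0.033,0.02,-0.015,0,0,0,0.05],
    [-0.033,0.02,-0.015,0,0,0,0.05],
    [-0.033,0.02,-0.015,0,0,0,0.05],
    [-0.033,0.02,-0.015,0,0,0,0.05],
    [-0.033,0.02,-0.015,0,0,0,0.05],
    [-0.033,0.02,-0.015,0,0,0,0.05]
  ]
}}

```text
t: 57.13
position: [552.7, 128.6, 242.0]
orientation: [[-0.004, 1.0, 0.0], [1.0, 0.004, -0.0], [-0.0, 0.0, -1.0]]
force: [0.6, 0.2, 0.6]
width: 49.7
finger_force: 0.0
```

{"fn": "carry_out", "kwargs": {
  "motion": [
    [-0.035,0.017,0,0,0,0,0.05],
    [-0.035,0.017,0,0,0,0,0.05],
    [-0.035,0.017,0,0,0,0,0.05],
    [-0.035,0.017,0,0,0,0,0.05],
    [-0.035,0.017,0,0,0,0,0.05],
    [-0.035,0.015,0,0,0,0,0.05],
    [0,0,0,0,0,0,0.05],
    [0,0,0,0,0,0,0.05],
    [0,0,0,0,0,0,0.05],
    [0,0,0,0,0,0,0.05]
  ]
}}

```text
t: 57.97
position: [652.5, -78.1, 240.9]
orientation: [[-0.005, 1.0, -0.001], [1.0, 0.005, 0.001], [0.001, -0.001, -1.0]]
force: [0.6, -0.5, 0.0]
width: 50.1
finger_force: 0.0
```

```bash
python3 knob.py w11.png; python3 survey.py w12.png; python3 - <<'E'
from h import *
a=snap('side')[0];b=snap('scene')[0]
a=a[110:410,100:430];b=b[120:420,120:510]
cv2.imwrite('pics/both.png',cv2.resize(np.hstack([a,b])[:,:,::-1],(800,333)))
cv2.imwrite('pics/sidec.png',cv2.resize(a[:,:,::-1],None,fx=2,fy=2))
E
```

```text
58.0167 [652.5 -77.8 241. ] [[-0.006, 1.0, -0.001], [1.0, 0.006, 0.0], [0.0, -0.001, -1.0]]
bar [654.3 -57.6  52.7] 172.99054466136317 793
pin pts 5 [625.3  73.8  27.4] 28.37977416204819
-6 249
58.1167 [652.8 -77.9 241.2] [[-0.006, 1.0, -0.0], [1.0, 0.006, 0.0], [0.0, -0.0, -1.0]]
foot 0.41 [ 72. 381.  86. 398.]
pin pts 5 [624.8  73.5  28.1] [624.7  73.4  28.5] 29.464257526993986
```

View pics/sidec.png

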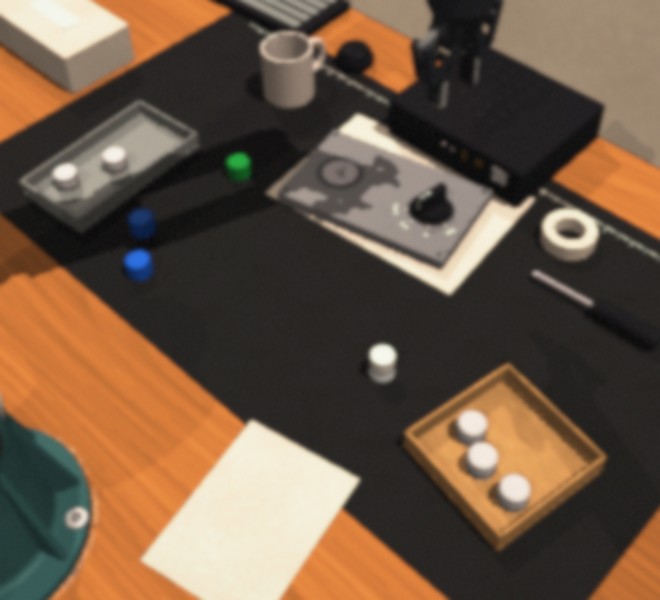

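The side view shows two feet upright in the tray at (65,177) and (115,158). Three stand in the carton at (472,427), (482,460) and (514,491). No foot is left on the desk and the bystanders haven't moved. The knob is still at two dots, so I'll grip it and turn it back to the bar, 80° counter-clockwise.

{"fn": "carry_out", "kwargs": {
  "motion": [
    [0.0098,0.0007,0,0,0,0,0.045],
    [0.0098,0.0007,0,0,0,0,0.045],
    [0,0,0.015,0,0,7,0.045],
    [0,0,0.015,0,0,7,0.045],
    [0,0,0.015,0,0,7,0.045],
    [0,0,0.015,0,0,7,0.045],
    [0,0,0.015,0,0,7,0.045],
    [0,0,0.015,0,0,7,0.045],
    [0,0,0.015,0,0,7,0.045],
    [0,0,0.015,0,0,7,0.045]
  ]
}}

```text
t: 59.15
position: [654.7, -58.5, 120.4]
orientation: [[0.83, 0.558, 0.0], [0.558, -0.83, 0.0], [0.0, -0.0, -1.0]]
force: [-0.7, -0.8, 0.1]
width: 44.9
finger_force: 0.0
```

{"fn": "carry_out", "kwargs": {
  "motion": [
    [0,0,0,0,0,7,0.045],
    [0,0,0,0,0,7,0.045],
    [0,0,0,0,0,7,0.045],
    [0,0,0,0,0,7,0.045],
    [0,0,0,0,0,7,0.045],
    [0,0,0,0,0,6,0.045],
    [0,0,0,0,0,0,0.045],
    [0,0,0,0,0,0,0.045],
    [0,0,0,0,0,0,0.045],
    [0,0,0,0,0,0,0.045]
  ]
}}

```text
t: 59.98
position: [654.6, -59.3, 121.1]
orientation: [[0.993, -0.115, -0.0], [-0.115, -0.993, -0.0], [-0.0, 0.0, -1.0]]
force: [-1.3, 0.4, -0.1]
width: 45.0
finger_force: 0.0
```

{"fn": "carry_out", "kwargs": {
  "motion": [
    [0,-0.001,0.02,0,0,0.8,0.045],
    [0,0,0.02,0,0,0,0.045],
    [0,0,0.02,0,0,0,0.045],
    [0,0,0.011,0,0,0,0.045],
    [0,0,0,0,0,0,0.045],
    [0,0,0,0,0,0,0.045],
    [0,0,0,0,0,0,0.045],
    [0,0,0,0,0,0,0.045],
    [0,0,0,0,0,0,0.045],
    [0,0,0,0,0,0,0.045]
  ]
}}

```text
t: 60.82
position: [655.3, -58.8, 51.1]
orientation: [[0.991, -0.131, 0.002], [-0.131, -0.991, -0.0], [0.002, 0.0, -1.0]]
force: [-0.8, -0.2, -0.3]
width: 44.8
finger_force: 0.0
```

{"fn": "carry_out", "kwargs": {
  "motion": [
    [0,0,0,0,0,0,0.03],
    [0,0,0,0,0,0,0.008],
    [0,0,0,0,0,0,0.008],
    [0,0,0,0,0,0,0.008],
    [0,0,0,0,0,0,0.008],
    [0,0,0,0,0,0,0.008],
    [0,0,0,0,0,0,0.008],
    [0,0,0,0,0,0,0.008],
    [0,0,0,0,0,0,0.008],
    [0,0,0,0,0,0,0.008]
  ]
}}

```text
t: 61.65
position: [654.7, -59.2, 50.5]
orientation: [[0.991, -0.131, 0.0], [-0.131, -0.991, -0.001], [0.0, 0.001, -1.0]]
force: [-0.9, -2.5, 5.2]
width: 11.8
finger_force: 60.5
```

{"fn": "carry_out", "kwargs": {
  "motion": [
    [0,0,0,0,0,-6.7,0.008],
    [0,0,0,0,0,-6.7,0.008],
    [0,0,0,0,0,-6.7,0.008],
    [0,0,0,0,0,-6.7,0.008],
    [0,0,0,0,0,-6.7,0.008],
    [0,0,0,0,0,-6.7,0.008],
    [0,0,0,0,0,-6.7,0.008],
    [0,0,0,0,0,-6.7,0.008],
    [0,0,0,0,0,-6.7,0.008],
    [0,0,0,0,0,-6.7,0.008]
  ]
}}

```text
t: 62.48
position: [654.3, -58.5, 50.5]
orientation: [[0.504, 0.864, -0.001], [0.864, -0.504, 0.0], [-0.0, -0.001, -1.0]]
force: [-3.3, -0.3, 6.7]
width: 12.0
finger_force: 60.8
```

{"fn": "carry_out", "kwargs": {
  "motion": [
    [0,0,0,0,0,-6.5,0.008],
    [0,0,0,0,0,-6.5,0.008],
    [0,0,0,0,0,0,0.008],
    [0,0,0,0,0,0,0.008],
    [0,0,0,0,0,0,0.008],
    [0,0,0,0,0,0,0.045],
    [0,0,0,0,0,0,0.045],
    [0,0,0,0,0,0,0.045],
    [0,0,0,0,0,0,0.045],
    [0,0,-0.02,0,0,0,0.045]
  ]
}}

```text
t: 63.32
position: [651.9, -58.1, 66.5]
orientation: [[0.302, 0.953, -0.007], [0.953, -0.302, 0.001], [-0.001, -0.007, -1.0]]
force: [-0.7, 0.1, -0.3]
width: 45.1
finger_force: 0.0
```

{"fn": "carry_out", "kwargs": {
  "motion": [
    [0,0,-0.03,0,0,0,0.05],
    [0,0,-0.03,0,0,0,0.05],
    [0,0,-0.03,0,0,0,0.05],
    [0,0,-0.03,0,0,-6,0.05],
    [0,0,-0.03,0,0,-6,0.05],
    [0,0,-0.03,0,0,-6,0.05],
    [-0.04,0,0,0,0,0,0.05],
    [-0.03,0,0,0,0,0,0.05],
    [0,0,0,0,0,0,0.05],
    [0,0,0,0,0,0,0.05]
  ]
}}

```text
t: 64.15
position: [655.1, -130.1, 249.9]
orientation: [[-0.005, 1.0, 0.0], [1.0, 0.005, 0.0], [0.0, 0.0, -1.0]]
force: [0.7, 0.7, -0.5]
width: 50.5
finger_force: 0.0
```

{"fn": "carry_out", "kwargs": {
  "motion": [
    [0,0,0,0,0,0,0.05],
    [0,0,0,0,0,0,0.05],
    [0,0,0,0,0,0,0.05],
    [0,0,0,0,0,0,0.05],
    [0,0,0,0,0,0,0.05],
    [0,0,0,0,0,0,0.05],
    [0,0,0,0,0,0,0.05],
    [0,0,0,0,0,0,0.05],
    [0,0,0,0,0,0,0.05],
    [0,0,0,0,0,0,0.05]
  ]
}}

```text
t: 64.98
position: [655.2, -128.7, 250.1]
orientation: [[-0.008, 1.0, -0.0], [1.0, 0.008, -0.0], [-0.0, -0.0, -1.0]]
force: [-0.2, 0.4, 0.0]
width: 49.8
finger_force: 0.0
```

```bash
python3 knob.py w13.png; python3 - <<'E'
from h import *
for n in ['side','scene']:
    p,d,c=snap(n);P=cloud(c,d);S=P[(np.hypot(P[:,:,0]-624,P[:,:,1]-79)<8)];print(n,np.percentile(S[:,2],[50,95,100]))
    for k,q,R in [('tray',(429,330),75),('carton',(430,-345),75)]:
        m=((P[:,:,2]>23)&(P[:,:,2]<40)&(abs(P[:,:,0]-q[0])<R)&(abs(P[:,:,1]-q[1])<(45 if k=='tray' else 60)));m=cv2.erode(m.astype(np.uint8),np.ones((3,3),np.uint8))
        nn,l,st,ce=cv2.connectedComponentsWithStats(m)
        for i in range(1,nn):
            if st[i,4]>12: print(k,np.median(P[l==i],0).round(1),st[i,4])
E
```

```text
65.0333 [ 655.2 -128.7  250.1] [[-0.008, 1.0, -0.0], [1.0, 0.008, -0.0], [-0.0, -0.0, -1.0]]
bar [654.4 -58.   52.6] 72.50991320293089 850
pin_base 0.71 [216.9  65.5] [ 437.4 -171.    20. ] [ 443.6 -167.8   30. ]
pin pts 0 0 0
-73 246
side [20.21865932 22.38348805 22.56817689]
tray [430.6 321.6  29.5] 41
tray [366.2 342.9  29.2] 38
carton [ 426.  -307.6   29.5] 101
carton [ 401.2 -338.8   29.9] 119
carton [ 392.9 -385.5   30.2] 122
scene [20.61792927 22.49233928 23.03185404]
tray [371.2 349.2  29. ] 148
tray [436.5 330.2  29.2] 138
carton [ 401.9 -377.4   29. ] 26
carton [ 422.7 -309.8   29.1] 70
```

View pics/w13.png

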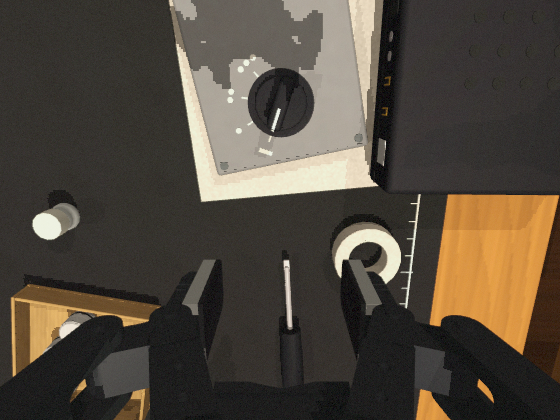

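The picture shows the pointer on the bar mark at (265,152), reading 252.5° as it should, and the pin is flush. All feet tops are at 30 mm, meaning they stand upright on the box floors. I'm handing in.

```bash
python3 -c "
from workcell import job; print(job.finish_job())"
```

```text
the job is handed in; nothing more can be done
None
```

I handed the job in after testing all five feet found on the desk over the pin: two right feet are in the tray, three wrong feet are in the carton, and the selector is back at the bar mark with the pin flush.

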